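# Load the smoker box from the scoop and latch its lid

### The arm

A 6-joint arm with a two-finger parallel gripper is mounted at the origin on the work surface. World frame = base frame: x ahead of the robot, y to its left, z up, the work surface at z = 0. Lengths are in mm, angles in rad, forces in N, time in s.
With the tool pointing down it reaches from about 350 to 875 mm from the base axis. Payload 4.2 kg.
Tool frame: the origin (TCP) lies midway between the tips of the shut fingers; the grasp point (between the pads) lies behind it (arm.tcp_to_grasp is the z of the grasp point in the tool frame, in mm); z points along the fingers, y is the direction in which the jaws open and shut (so a half turn about z gives the same grasp; the last joint's range is limited). The gripper opens to 85 mm and grips with 20 to 120 N. Pads are 22 mm wide; open, the fingers measure 114 mm over their backs; the gripper's body (76 mm by 85 mm) begins 54 mm behind the grasp point. The pads swing forward as they close: fully open they stand 13 mm farther back than shut.
Start: joints at [1.597, 0.385, 0.008, 0, -1.194, -0.259], TCP at [144.158, 608.126, 231.312] pointing down, gripper open.
Joint ranges: [-3.14, 3.14], [-1.21, 2.06], [-1.07, 1.41], [-3.16, 2.05], [-2.99, -0.16], [-3.1, 3.1]. Speed limits (rad/s): [2.79, 2.79, 3.14, 3.14, 3.14, 3.14].

### API

Orientations are given as a unit quaternion [x, y, z, w].
In Python, from bench import arm, optics, job_done gives the robot as it stands.
- The arm moves only by the tool carry_out, never from a script. Its argument "increments" is a list that holds one entry, the list of rows, each a list of 7 numbers: the shift along the world's x, y, z in m, then the turn, a rotation vector about the world's x, y, z in degrees, then the closure, from -1 (fully open) to 1 (shut). In form: [[[x, y, z, ax, ay, az, fingers], ...]]. A call has 1 to 5 rows; each row shifts and turns the commanded pose from where the row before left it; what a row does not reach is not made up. A row lasts 1/10 s, in which the tool goes at most 50 mm and 8.59 degrees, less where a joint would pass 70% of its speed; a pose out of reach is approached as far as the arm can. A call is refused whole if a number of a shift passes 0.05 or a number of a turn 8.59, either way. A call with a gripper value outside its range is refused whole. The fingers move at their own pace and stop on an object; the grip force is fixed at half the most. Time passes only in rows, so rows that do not move let the fingers close. It gives the time, the measured TCP pose, the force and the opening at its end, in the units of the state.
- arm.read_state(): the state, without advancing time (a new reading comes with each control period).
- optics.get_image(name): name is "scene" or "top" or "wrist"; returns a dict with "color" (480x640x3 uint8, red, green, blue), "fx", "fy", "cx", "cy" (pixels), "rvec" (rotation vector, rad) and "tvec" (3), from world to camera coordinates, as OpenCV has them. Camera axes: x right, y down, z forward; pixel columns grow to the right and rows downward; lengths in mm; the calibration is good to about 2 mm. A picture is of the moment at which its call begins. There is no depth.
- job_done(): hands the job in, once; it reports no verdict.
The state is a dict: "clock": time; "joints": joint angles; "joint_vel": joint speeds; "joint_efforts": joint torques, N m; "position": TCP position; "ee_rot": TCP orientation; "contact_force": force on the tool from outside, world axes, zero at the start; "wrist_torque": the same for the moment, N m; "gripper_width": finger opening in mm.
Only numpy, scipy, OpenCV 4.12 (cv2) and the standard library are available. Lean on these libraries where they do the work, as an engineer would, in place of code of your own. Each camera call takes 0.05 s, during which the arm holds its last target.

### The job

Pick up the scoop by its red handle and pour all four wood chunks into the open smoker box, keeping the scoop nearly level until its lip is over the box and no more than about 30 mm above the rim, so that none bounces out. Stand the empty scoop upright back on the table, swing the lid shut, press it fully home on its catch, then tug the lid's knob gently upwards to check that the catch holds, pressing it home again if it gives; leave it latched. Do not disturb the other things on the table.

Things in the scene. Friction and masses are not known exactly. Their poses are not given: they have to be found in the camera images.
- scoop_grip (a point): centre of the red bar handle of an aluminium scoop (about 180 g, balanced near this point), 90 mm above its underside. Axes: x from the open lip to the closed back, z up. The bar runs along x, from 35 mm ahead of this point to 60 mm behind, 14 mm wide, 20 mm high. Under it the trough, 133 mm long, 64 mm wide, sides 36 mm high, 20 mm near the open front; an upright joins bar and back
- scoop_lip (a point): middle of the scoop's pouring edge: front end of its 3 mm floor, upper side; 80 mm ahead of scoop_grip (to the scoop's -x) and 87 mm below it. Same axes. The chunks lie loose on the floor and begin to slide out when the scoop is tipped lip-down by 20 to 32 degrees
- chunk0_c (a point): centre of wood chunk 0, a 22 mm cube of smoking wood with rounded edges, 10 g, starts in the scoop
- chunk1_c (a point): centre of wood chunk 1, a 22 mm cube of smoking wood with rounded edges, 10 g, starts in the scoop
- chunk2_c (a point): centre of wood chunk 2, a 22 mm cube of smoking wood with rounded edges, 10 g, starts in the scoop
- chunk3_c (a point): centre of wood chunk 3, a 22 mm cube of smoking wood with rounded edges, 10 g, starts in the scoop
- smoker_box: steel smoker box, fixed: open tray 170 mm (its x) by 140 mm (its y) by 48 mm high, walls and floor 4 mm; origin at the centre of its underside, z up, turned less than 15 degrees. The lid is hinged along the rim of its +y wall. The spring catch sits in the middle of its -y wall's outside, in a bracket reaching 29 mm out and 44 mm up
- lid (a joint): angle of the lid, rad: 0 = shut and fully home, grows as it opens, stop at 1.95. It starts open past upright; near upright it stays where left, below about 1.2 it sinks shut slowly by itself (allow 2.5 s) and rests at about 0.14 on the catch. Its free edge pressed down with about 8 N snaps past the catch to 0. Latched, it lifts to about 0.03 (3 to 7 N at the knob), where the catch holds; 15 N up at the knob opens it
- lid_hinge (a point): middle of the lid's hinge axis, which runs along the box's x: 70 mm to the box's +y of its origin, 49 mm up. The lid is a steel plate 174 mm along the hinge, 152 mm deep, 4 mm thick, 200 g. Axes as the box's
- lid_knob (a point): centre of the wooden knob on the lid: upright cylinder 22 mm across and 44 mm high on the lid's outer face, 90 mm from the hinge, on the lid's middle line. The point lies 22 mm above the lid's outer face and turns with the lid (its z is the lid's outward normal, its -y points from the hinge to the free edge)
- lid_edge (a point): middle of the lid's free edge, on its outer face, 152 mm from the hinge; turns with the lid like lid_knob
- caddy: tiered steel caddy with two stacked levels, fixed: 210 mm (its x) by 135 mm (its y), 255 mm high with its carrying loop; origin at the centre of its underside. Bystander
- jar: glass jar with a steel screw lid, 62 mm across, 85 mm high; origin at the centre of its underside. Bystander
- sauce: red sauce bottle with a yellow cap, 54 mm across, 160 mm high; origin at the centre of its underside. Bystander
- bowl: blue melamine bowl, 120 mm across, 50 mm high; origin at the centre of its underside. Bystander
- spatula: silicone-tipped spatula, 260 mm long, lying along its x; origin on its underside. Bystander
- opener: flat chrome bottle opener, 135 mm long along its x, 40 mm wide, 6 mm thick; origin on its underside. Bystander
- mill: dark wooden pepper mill, 52 mm across, 165 mm high; origin at the centre of its underside. Bystander

How it is judged (in metres and radians):
On the way, in this order (a step that is already met when the one before it is completed fails the run):
1. the scoop's lip is lowered over the smoker box, no more than 37 mm above its rim (x of scoop_lip in the frame of smoker_box between -0.081 and 0.081 m and y of scoop_lip in the frame of smoker_box between -0.066 and 0.066 m and z of scoop_lip in the frame of smoker_box below 0.085 m), for 0.1 s.
2. all four chunks lie in the smoker box (x of chunk0_c in the frame of smoker_box between -0.081 and 0.081 m and y of chunk0_c in the frame of smoker_box between -0.066 and 0.066 m and z of chunk0_c in the frame of smoker_box between 0 and 0.046 m and x of chunk1_c in the frame of smoker_box between -0.081 and 0.081 m and y of chunk1_c in the frame of smoker_box between -0.066 and 0.066 m and z of chunk1_c in the frame of smoker_box between 0 and 0.046 m and x of chunk2_c in the frame of smoker_box between -0.081 and 0.081 m and y of chunk2_c in the frame of smoker_box between -0.066 and 0.066 m and z of chunk2_c in the frame of smoker_box between 0 and 0.046 m and x of chunk3_c in the frame of smoker_box between -0.081 and 0.081 m and y of chunk3_c in the frame of smoker_box between -0.066 and 0.066 m and z of chunk3_c in the frame of smoker_box between 0 and 0.046 m), for 0.3 s.
3. the lid is pressed fully home (value of joint lid below 0.008 rad), for 0.2 s.
4. the shut lid is tugged upwards, taking up the catch's play, and the catch holds (value of joint lid between 0.012 and 0.07 rad), for 0.1 s.
At the end, for the whole second after the job is handed in: All four chunks lie inside the smoker box, its lid is shut and held by the catch (under 0.05 rad) and still, and the scoop stands upright on the table (within 0.1 rad, handle at its resting height within 10 mm) (all of step 2 and value of joint lid below 0.05 rad and angle between scoop_grip's own z axis and vertical below 0.1 rad and height (world z) of scoop_grip between 0.08 and 0.1 m and velocity of joint lid below 0.05 rad/s); the robot touches nothing.
It fails at once if the scoop is tipped (more than 0.45 rad) with its lip more than 37 mm above the box's rim or not over the box while chunks are still to be poured (angle between scoop_grip's own z axis and vertical above 0.45 rad and not (x of scoop_lip in the frame of smoker_box between -0.081 and 0.081 m and y of scoop_lip in the frame of smoker_box between -0.066 and 0.066 m and z of scoop_lip in the frame of smoker_box below 0.085 m) and not ((x of chunk0_c in the frame of smoker_box between -0.081 and 0.081 m and y of chunk0_c in the frame of smoker_box between -0.066 and 0.066 m and z of chunk0_c in the frame of smoker_box between 0 and 0.046 m) and (x of chunk1_c in the frame of smoker_box between -0.081 and 0.081 m and y of chunk1_c in the frame of smoker_box between -0.066 and 0.066 m and z of chunk1_c in the frame of smoker_box between 0 and 0.046 m) and (x of chunk2_c in the frame of smoker_box between -0.081 and 0.081 m and y of chunk2_c in the frame of smoker_box between -0.066 and 0.066 m and z of chunk2_c in the frame of smoker_box between 0 and 0.046 m) and (x of chunk3_c in the frame of smoker_box between -0.081 and 0.081 m and y of chunk3_c in the frame of smoker_box between -0.066 and 0.066 m and z of chunk3_c in the frame of smoker_box between 0 and 0.046 m))).
It fails at once if another thing on the table is moved by more than 30 mm (distance of any of jar, sauce, bowl, spatula, opener, mill from where it was at the start of the episode above 0.03 m).
It also fails if it takes over 72 s, if anything falls off the work surface, if the arm or the gripper's body presses on something with over 40 N, if the wrist force passes 120 N, or if a joint passes its speed limit or range.

## Working session

There is one attempt and no reset: what is moved stays moved. The work goes in short steps, Python scripts to look and compute and a tool call to move; the robot and the scene stay as the last step left them, time stands still between calls to the robot, and variables do not carry over. Pictures are saved under pics/ and viewed, and the job is handed in when it is done.

Besides the shell and the picture viewer there is one more tool, called after "Emit:" as a command line: name --argument value ..., lists and objects as JSON in quotes. carry_out: Moves the arm, as the interface text tells. Its arguments: {"type":"object","properties":{"increments":{"type":"array","items":{"type":"array","items":{"type":"array","items":{"type":"number"}}}}},"required":["increments"]}

```bash
ls; mkdir -p pics
cat > h.py <<'E'
import numpy as np, cv2
from scipy.spatial.transform import Rotation as R
from bench import arm, optics
def snap(n,f):
    d=optics.get_image(n); cv2.imwrite('pics/'+f+'.png',d['color'][:,:,::-1]); np.savez('pics/'+f+'.npz',**d); return d
def load(f): return dict(np.load('pics/'+f+'.npz'))
def ray(d,u,v):
    Rm=cv2.Rodrigues(np.array(d['rvec'],float))[0]; t=np.array(d['tvec'],float).ravel()
    return -Rm.T@t, Rm.T@np.array([(u-d['cx'])/d['fx'],(v-d['cy'])/d['fy'],1.])
def onz(d,u,v,z):
    o,k=ray(d,u,v); return o+k*(z-o[2])/k[2]
def proj(d,p):
    return cv2.projectPoints(np.array(p,float).reshape(-1,3),np.array(d['rvec'],float),np.array(d['tvec'],float).reshape(3,1),np.array([[d['fx'],0,d['cx']],[0,d['fy'],d['cy']],[0,0,1]],float),None)[0].reshape(-1,2)
def tri(a,ua,b,ub):
    o1,k1=ray(a,*ua);o2,k2=ray(b,*ub)
    s=np.linalg.lstsq(np.c_[k1,-k2],o2-o1,rcond=None)[0]
    p,q=o1+s[0]*k1,o2+s[1]*k2
    return (p+q)/2,np.linalg.norm(p-q)
E
python3 - <<'E'
from h import *
for n in ['scene','top','wrist']: d=snap(n,n+'0'); print(n,d['fx'],ray(d,320,240))
s=arm.read_state(); print(s); print(arm.tcp_to_grasp)
E
```

```text
pics
scene 551.6597327727558 (array([ 168.83662339,  453.35761694, 1147.67753701]), array([ 0.33011399, -0.38534579, -0.86177157]))
top 538.3662476326344 (array([ 376.37565579,   -5.63282543, 1475.53044644]), array([ 0.14395206, -0.02509036, -0.98938516]))
wrist 365.9637849625664 (array([217.4928885 , 591.31878564, 373.28154227]), array([-0.28599518,  0.07064048, -0.95564175]))
{'clock': 0.15, 'joints': array([ 1.59661832e+00,  3.85372517e-01,  6.98067590e-03, -3.23269281e-04,
       -1.19403195e+00, -2.58587127e-01]), 'joint_vel': array([-0.00101915, -0.00252682,  0.00493068,  0.00073959, -0.0012086 ,
       -0.0005163 ]), 'joint_efforts': array([-4.09778313e-04, -3.92675793e+01,  1.88582557e+01,  4.18864176e+00,
       -3.40997387e-03,  3.65199583e-06]), 'position': array([144.06750337, 607.72893174, 230.49765212]), 'ee_rot': array([ 9.93227929e-01, -1.16179160e-01, -3.34054946e-05,  8.26813930e-04]), 'contact_force': array([-0.7082011 , -0.46127346, -0.5244546 ]), 'wrist_torque': array([ 0.0017239 , -0.00472738, -0.02948858]), 'gripper_width': 85.35362601206334}
-18.700000000000003
```

View pics/scene0.png

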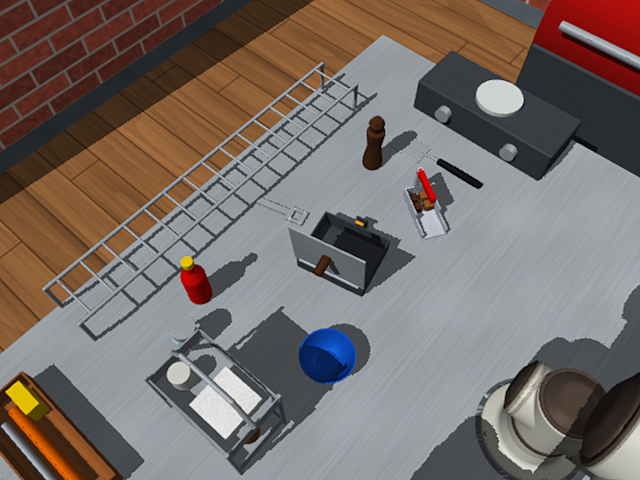

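View pics/top0.png

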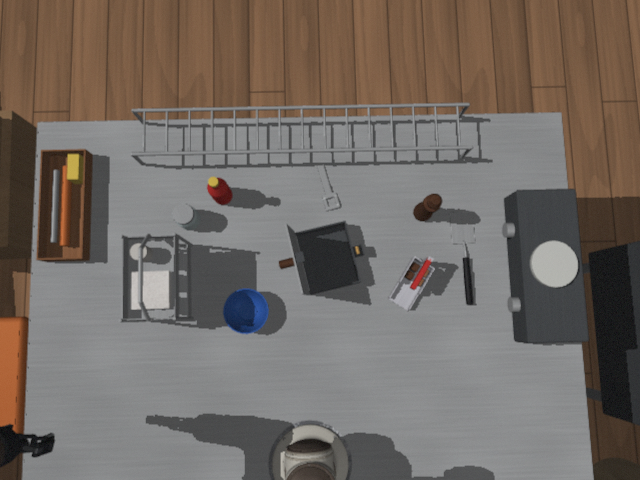

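View pics/wrist0.png

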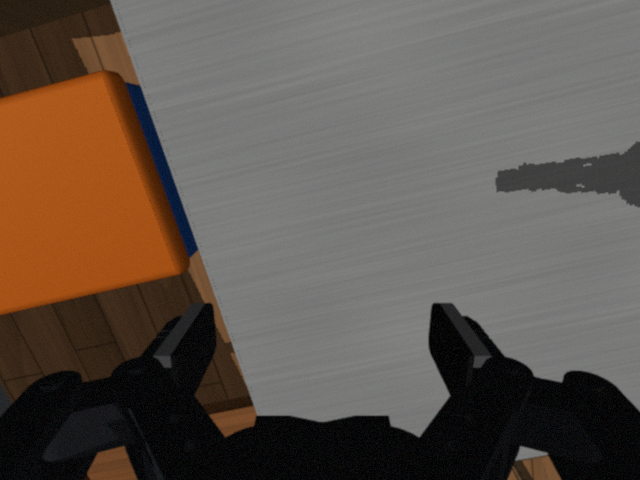

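Run:
```python
from h import *
a=load('top0')['color'][200:330,260:460,::-1]; b=load('scene0')['color'][140:310,270:470,::-1]
cv2.imwrite('pics/za.png',cv2.resize(a,None,fx=4,fy=4,interpolation=2)); cv2.imwrite('pics/zb.png',cv2.resize(b,None,fx=3.5,fy=3.5,interpolation=2))
t=load('top0');s=load('scene0')
def red(d,roi):
    c=d['color'].astype(int);m=(c[...,0]>150)&(c[...,1]<60)&(c[...,2]<60);k=np.zeros_like(m);k[roi[1]:roi[3],roi[0]:roi[2]]=1;m&=k>0
    v,u=np.nonzero(m);print(len(u),u.mean(),v.mean(),cv2.minAreaRect(np.c_[u,v].astype(np.float32)));return u,v
red(t,(400,240,450,310));red(s,(400,150,450,220))
```

```text
131 420.4961832061069 274.12213740458014 ((420.5293884277344, 274.1176452636719), (4.115965366363525, 30.8697452545166), 30.963756561279297)
177 426.73446327683615 184.5084745762712 ((426.48626708984375, 184.0458984375), (32.64516067504883, 6.2310261726379395), 61.69924545288086)
```

View pics/za.png

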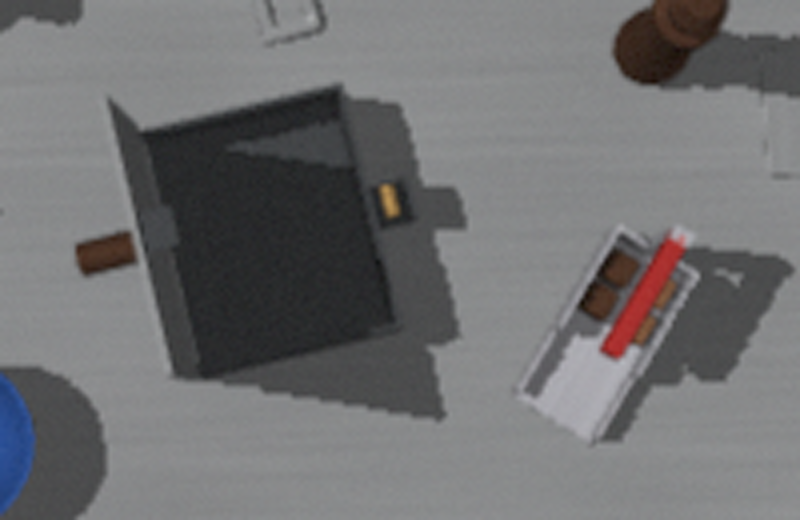

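View pics/zb.png

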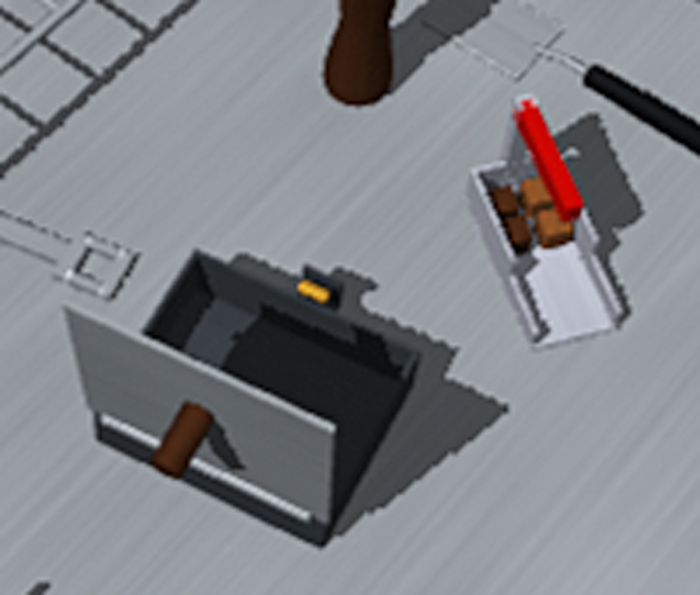

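Run:
```python
from h import *
t=load('top0');s=load('scene0')
za=lambda x,y:((x+.5)/4-.5+260,(y+.5)/4-.5+200)
zb=lambda x,y:((x+.5)/3.5-.5+270,(y+.5)/3.5-.5+140)
T=lambda x,y,z: onz(t,*za(x,y),z).round(1)
S=lambda x,y,z: onz(s,*zb(x,y),z).round(1)
print('handle', T(612,354,100),T(682,236,100),T(690,230,100))
print('tri front',tri(t,za(612,350),s,zb(572,214)),'back',tri(t,za(680,238),s,zb(524,106)))
print('lip floor',T(598,442,3),T(520,397,3), S(540,349,3),S(622,322,3))
print('trough back', T(620,227,36),T(700,270,36))
print('box -y', T(341,86,48),T(397,325,48),'hinge', T(142,133,48),T(200,377,48))
print('box scene',S(198,250,48),S(418,352,48),'catch',T(391,200,46),S(314,290,46))
print('tri knob outer end',tri(t,za(86,260),s,zb(172,466)),'knob base', tri(t,za(134,248),s,zb(200,412)))
print('lid free corners',tri(t,za(110,98),s,zb(68,308)),tri(t,za(172,376),s,zb(335,430)))
```

```text
handle [ 446.1 -274.2  100. ] [ 520.9 -323.3  100. ] [ 524.6 -328.7  100. ]
tri front (array([ 448.68506306, -279.1350236 ,   77.79998557]), np.float64(2.5457061325255252)) back (array([ 520.95289237, -324.27306656,   89.32356856]), np.float64(0.49080910156900326))
lip floor [ 391.5 -280.5    3. ] [ 423.4 -228.6    3. ] [ 418.9 -223.7    3. ] [ 388.4 -278.8    3. ]
trough back [ 534.8 -296.4   36. ] [ 504.3 -349.    36. ]
box -y [ 633.8 -110.3   48. ] [ 471.8 -142.    48. ] hinge [605.   24.3  48. ] [440.9 -10.4  48. ]
box scene [ 631.2 -108.7   48. ] [ 468.8 -142.4   48. ] catch [ 555.8 -141.3   46. ] [ 551.8 -136.3   46. ]
tri knob outer end (array([511.33358509,  58.99324817, 127.0678336 ]), np.float64(2.617590522576573)) knob base (array([516.12551439,  28.20267081, 145.50151993]), np.float64(2.7410337573792916))
lid free corners (array([605.89509377,  40.67592323, 181.97789523]), np.float64(0.6052092362290897)) (array([434.84556521,   6.45120646, 191.10677635]), np.float64(1.2903392527582098))
```

Run:
```python
from h import *
print([x for x in dir(arm) if x[0]!='_'],[x for x in dir(optics) if x[0]!='_'])
t=load('top0'); print(onz(t,135,235,200),onz(t,190,320,200), 'mill',onz(t,433,202,165),'opener/sp',onz(t,463,235,5))
```

```text
['IKError', 'read_state', 'tcp_to_grasp'] ['get_image']
[584.98807491 402.45434327 200.        ] [380.54210836 271.33946484 200.        ] mill [ 655.71766526 -323.2252282   165.        ] opener/sp [ 594.45552818 -440.4691631     5.        ]
```

Emit:
carry_out --increments '[[[0,0,0.05,0,0,0,-1],[0,0,0.05,0,0,0,-1],[0,0,0.05,0,0,0,-1],[0.015,-0.04,0,0,0,-3,-1],[0.018,-0.043,0,0,0,-3,-1]]]'

```text
clock: 0.65
position: [176.9, 525.6, 382.2]
ee_rot: [0.986, -0.168, -0.0, -0.001]
contact_force: [0.8, -0.5, -0.3]
gripper_width: 85.0
```

Emit:
carry_out --increments '[[[0.0186,-0.0437,0,0,0,-2,-1],[0.0186,-0.0437,0,0,0,-2,-1],[0.0186,-0.0437,0,0,0,-2,-1],[0.0186,-0.0437,0,0,0,-2,-1],[0.0186,-0.0437,0,0,0,-2,-1]]]'

```text
clock: 1.15
position: [270.3, 304.5, 381.2]
ee_rot: [0.967, -0.254, -0.0, -0.0]
contact_force: [0.4, 0.2, 0.1]
gripper_width: 85.2
```

Emit:
carry_out --increments '[[[0.0186,-0.0437,0,0,0,-2,-1],[0.0186,-0.0437,0,0,0,0,-1],[0.0186,-0.0437,0,0,0,0,-1],[0.0186,-0.0437,0,0,0,0,-1],[0.0186,-0.0437,0,0,0,0,-1]]]'

```text
clock: 1.65
position: [363.1, 86.1, 381.5]
ee_rot: [0.963, -0.27, 0.0, -0.0]
contact_force: [1.8, -0.1, 0.6]
gripper_width: 85.6
```

Emit:
carry_out --increments '[[[0.0186,-0.0437,0,0,0,0,-1],[0.0186,-0.0437,0,0,0,0,-1],[0.01,-0.042,-0.02,0,0,0,-1],[0.01,-0.042,-0.02,0,0,0,-1],[0.01,-0.042,-0.02,0,0,0,-1]]]'

```text
clock: 2.15
position: [430.2, -127.2, 320.6]
ee_rot: [0.963, -0.27, 0.0, -0.0]
contact_force: [0.3, 0.1, 0.1]
gripper_width: 85.2
```

Emit:
carry_out --increments '[[[0.01,-0.042,-0.03,0,0,0,-1],[0.01,-0.042,-0.03,0,0,0,-1],[0.01,-0.042,-0.03,0,0,0,-1],[0.01,-0.038,-0.02,0,0,0,-1],[0,0,0,0,0,0,-1]]]'

```text
clock: 2.65
position: [467.5, -285.8, 210.9]
ee_rot: [0.962, -0.273, -0.004, -0.0]
contact_force: [-0.5, 0.4, -0.6]
gripper_width: 85.2
```

Run:
```python
from h import *
s=arm.read_state(); print(s['position'],R.from_quat(s['ee_rot']).as_matrix().round(3),s['joints'])
d=snap('wrist','w1')
```

```text
[ 467.51834948 -285.80199051  210.85602592] [[ 0.851 -0.524 -0.008]
 [-0.524 -0.851  0.002]
 [-0.008  0.002 -1.   ]] [-2.52997774e-01  2.74415205e-01 -2.08194714e-01 -4.50865673e-04
 -1.09657207e+00  1.27195166e+00]
```

View pics/w1.png

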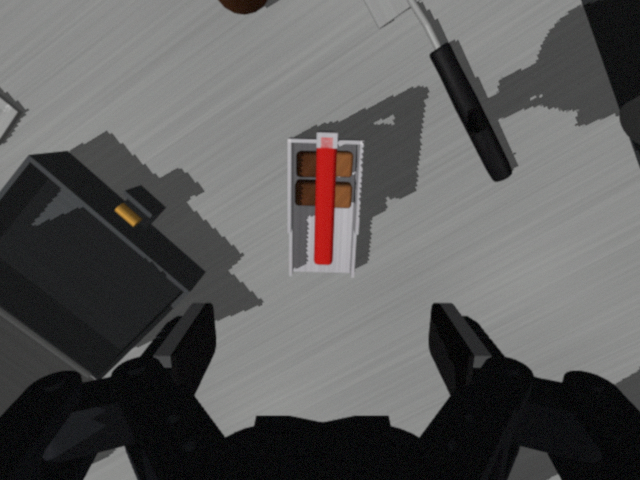

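Run:
```python
from h import *
d=load('w1');c=d['color'].astype(int);m=(c[...,0]>140)&(c[...,1]<60)&(c[...,2]<60)
v,u=np.nonzero(m);r=cv2.minAreaRect(np.c_[u,v].astype(np.float32));print(r)
b=cv2.boxPoints(r);P=np.array([onz(d,*q,100) for q in b]);print(P.round(1))
# edges at mid
for a,bb in [((325.5,264),(325.5,150)),((326,264),(327,134))]:
  f=onz(d,*a,100);k=onz(d,*bb,100);e=(k-f);print(f,k,np.linalg.norm(e),np.degrees(np.arctan2(e[1],e[0])))
l,rr=onz(d,291,272,23),onz(d,353,275,23);print('lip corners(top of side)',l,rr)
l,rr=onz(d,307,271,3),onz(d,349,272,3);print(l,rr)
bl,br=onz(d,289,140,39),onz(d,363,142,39);print(bl,br,np.linalg.norm(bl-br))
for q in [(203,273),(33,155),(103,378)]: print('box',onz(d,*q,48))
```

```text
((323.2390441894531, 205.5458984375), (17.321455001831055, 115.29131317138672), 2.12109637260437)
[[ 452.8 -267.9  100. ]
 [ 521.6 -314.3  100. ]
 [ 515.1 -324.   100. ]
 [ 445.7 -278.5  100. ]]
[ 446.95817959 -275.62411413  100.        ] [ 517.1501182  -318.52861676  100.        ] 82.26605977870031 -31.435169141415397
[ 446.76368105 -275.93950764  100.        ] [ 525.46998422 -324.7835476   100.        ] 92.63056945234597 -31.823164387838812
lip corners(top of side) [ 431.3029065  -227.78784686   23.        ] [ 396.89339776 -277.55989255   23.        ]
[ 417.41750869 -236.56622874    3.        ] [ 393.71674576 -272.87410338    3.        ]
[ 536.09063408 -295.48815692   39.        ] [ 502.52616212 -346.96308843   39.        ] 61.45113792409576
box [ 479.73351114 -167.23399083   48.        ]
box [ 635.27443605 -112.52217034   48.        ]
box [441.77453906 -14.82919832  48.        ]
```

Emit:
carry_out --increments '[[[0.0075,-0.0067,-0.04,0,0,0,-1],[0,0,-0.04,0,0,0,-1],[0,0,-0.03,0,0,0,-1],[0,0,-0.02,0,0,0,-1],[0,0,0,0,0,0,-1]]]'

```text
clock: 3.2
position: [474.8, -288.2, 83.8]
ee_rot: [0.963, -0.27, -0.003, -0.0]
contact_force: [0.8, 0.5, 0.4]
gripper_width: 85.2
```

Run:
```python
from h import *
s=arm.read_state(); print(s['position'],s['contact_force'])
d=snap('wrist','w2')
```

```text
[ 474.76033269 -288.24749967   83.8095933 ] [0.77188753 0.49643964 0.36211729]
```

View pics/w2.png

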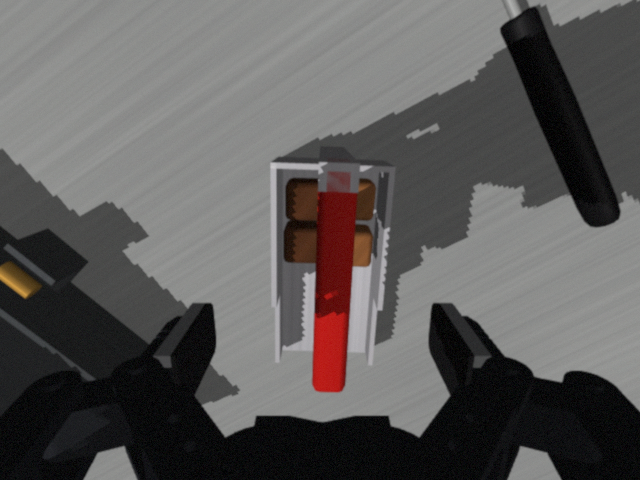

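Run:
```python
from h import *
d=load('w2')
for q in [(329,389),(330,382),(333,290),(337,195),(339,175)]: print(onz(d,*q,100).round(1))
for q in [(314,382),(346,382),(317,195),(358,195)]: print(onz(d,*q,100).round(1))
l,r=onz(d,277,165,39),onz(d,394,167,39);print(l,r)
```

```text
[ 449.2 -275.1  100. ]
[ 451.9 -277.2  100. ]
[ 486.9 -299.5  100. ]
[ 517.3 -319.2  100. ]
[ 522.9 -323.3  100. ]
[ 455.3 -271.6  100. ]
[ 448.5 -282.9  100. ]
[ 521.  -313.3  100. ]
[ 513.5 -325.5  100. ]
[ 535.25482186 -297.53884291   39.        ] [ 503.73205049 -347.52462911   39.        ]
```

Emit:
carry_out --increments '[[[0,-0.003,-0.012,0,0,-1,-1],[0,0,0,0,0,0,-1],[0,0,0,0,0,0,1],[0,0,0,0,0,0,1],[0,0,0,0,0,0,1]]]'

```text
clock: 3.75
position: [476.7, -292.9, 74.3]
ee_rot: [0.96, -0.278, 0.001, 0.0]
contact_force: [-0.7, -0.7, -0.1]
gripper_width: 44.0
```

Emit:
carry_out --increments '[[[0,0,0,0,0,0,1],[0,0,0,0,0,0,1],[0,0,0,0,0,0,1],[0,0,0,0,0,0,1],[0,0,0,0,0,0,1]]]'

```text
clock: 4.25
position: [476.5, -292.9, 73.9]
ee_rot: [0.96, -0.278, 0.0, 0.0]
contact_force: [-2.0, -0.7, 1.4]
gripper_width: 12.9
```

Emit:
carry_out --increments '[[[0,0,0.008,0,0,0,1],[0,0,0.015,0,0,0,1],[0,0,0.02,0,0,0,1],[0,0,0.02,0,0,0,1],[0,0,0.01,0,0,0,1]]]'

```text
clock: 4.75
position: [476.9, -293.0, 148.4]
ee_rot: [0.96, -0.278, 0.001, 0.0]
contact_force: [0.0, -0.4, -1.6]
gripper_width: 13.1
```

Run:
```python
from h import *
s=arm.read_state(); print(s['position'],s['ee_rot'],s['contact_force'],s['gripper_width'])
d=snap('wrist','w3')
```

```text
[ 476.92276914 -292.99234507  148.4040447 ] [ 9.60456041e-01 -2.78429336e-01  1.13818541e-03  5.65632164e-05] [ 0.04044702 -0.39580675 -1.64044905] 13.089011866839392
```

View pics/w3.png

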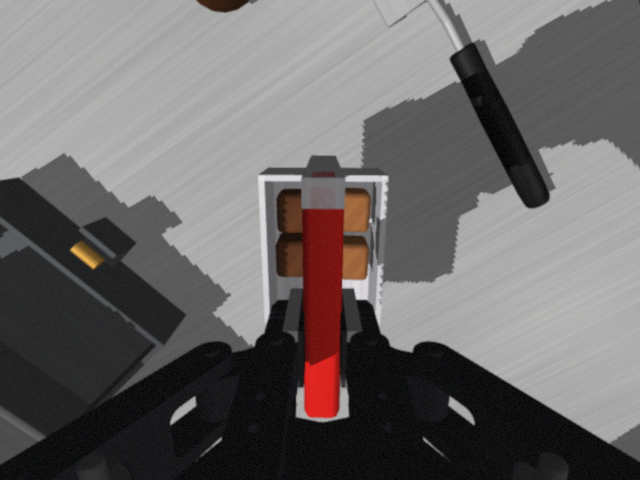

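Emit:
carry_out --increments '[[[0.005,0.008,0.01,0,0,-3,1],[0.01,0.016,0.01,0,0,-5.8,1],[0.01,0.016,0,0,0,-5.8,1],[0.01,0.016,0,0,0,-5.8,1],[0.01,0.016,0,0,0,-5.8,1]]]'

```text
clock: 5.3
position: [521.0, -219.9, 165.6]
ee_rot: [0.871, -0.491, -0.001, 0.0]
contact_force: [-0.3, -0.3, -2.5]
gripper_width: 13.0
```

Emit:
carry_out --increments '[[[0.01,0.016,0,0,0,-5.8,1],[0.01,0.016,0,0,0,-5.8,1],[0.01,0.016,0,0,0,-5.8,1],[0.005,0.01,0,0,0,-2.6,1],[0,0,0,0,0,0,1]]]'

```text
clock: 5.8
position: [556.4, -161.6, 165.5]
ee_rot: [0.775, -0.632, -0.001, 0.0]
contact_force: [-1.1, -0.8, -2.3]
gripper_width: 12.8
```

Run:
```python
from h import *
s=arm.read_state(); print(s['position'],R.from_quat(s['ee_rot']).as_matrix().round(3),s['joints'])
d=snap('wrist','w4');d=snap('top','t4');d=snap('scene','s4')
cv2.imwrite('pics/s4z.png',cv2.resize(d['color'][140:310,270:470,::-1],None,fx=3.5,fy=3.5,interpolation=2))
```

```text
[ 556.39634574 -161.56907812  165.52909939] [[ 0.2   -0.98  -0.002]
 [-0.98  -0.2    0.001]
 [-0.001  0.002 -1.   ]] [-3.49217351e-03  3.63635407e-01 -1.99682493e-01 -6.94078296e-04
 -1.00926166e+00  2.05571348e-01]
```

View pics/s4z.png

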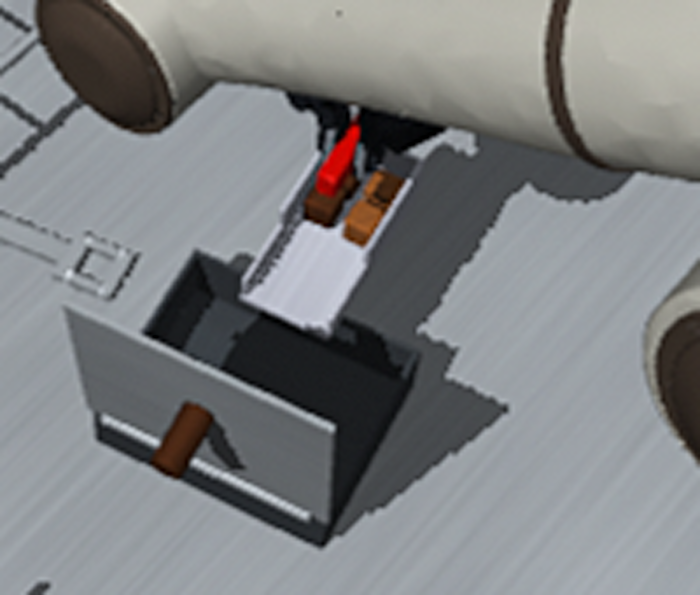

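View pics/w4.png

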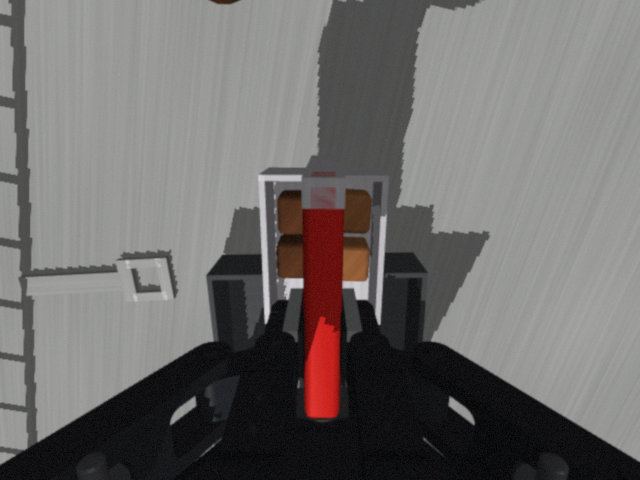

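View pics/t4.png

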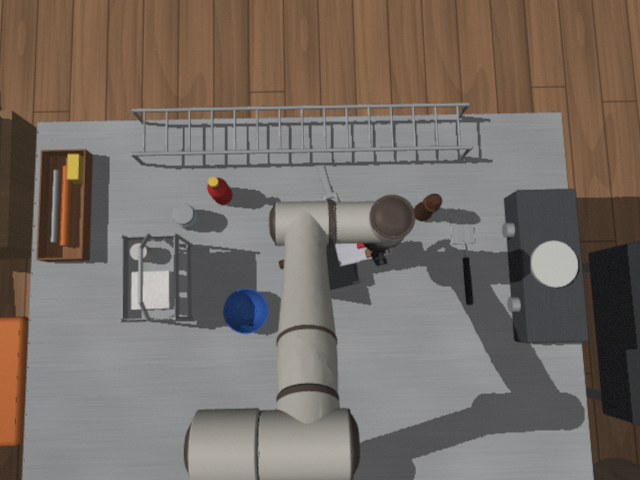

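Emit:
carry_out --increments '[[[0,0,-0.008,0,0,0,1],[0,0,-0.01,0,0,0,1],[0,0,-0.006,0,0,0,1],[0,0,0,0,0,0,1],[0,0,0,0,0,0,1]]]'

```text
clock: 6.45
position: [556.4, -163.0, 142.5]
ee_rot: [0.774, -0.633, -0.0, 0.0]
contact_force: [0.3, 0.1, -1.4]
gripper_width: 12.5
```

Emit:
carry_out --increments '[[[-0.001,0.005,0.0055,-3.92,-0.8,0,1],[-0.0011,0.0054,0.0052,-3.92,-0.8,0,1],[-0.0012,0.0057,0.0047,-3.92,-0.8,0,1],[-0.0012,0.0061,0.0043,-3.92,-0.8,0,1],[0,0,0,0,0,0,1]]]'

```text
clock: 6.95
position: [551.4, -139.3, 162.8]
ee_rot: [0.768, -0.625, 0.108, 0.088]
contact_force: [0.2, -0.4, -2.7]
gripper_width: 13.0
```

```bash
cat >> h.py <<'E'
def lip():
    s=arm.read_state();M=R.from_quat(s['ee_rot']).as_matrix()
    L=s['position']+M@np.array([-81.5,0,71.]); z=np.degrees(np.arccos(-M[2,2]))
    c=np.array([537,-56,0]);Rb=R.from_euler('z',11.5,degrees=True).as_matrix()
    print('t',s['clock'],'pos',s['position'].round(1),'lip',L.round(1),'box',(Rb.T@(L-c)).round(1),'tilt',z.round(1),'F',s['contact_force'].round(1),s['gripper_width'].round(1)); print(s['joints'].round(2))
E
python3 - <<'E'
from h import *
lip()
d=snap('scene','s5')
cv2.imwrite('pics/s5z.png',cv2.resize(d['color'][140:310,270:470,::-1],None,fx=3.5,fy=3.5,interpolation=2))
E
```

```text
Traceback (most recent call last):
  File "h.py", line 23, in lip
    print('t',s['clock'],'pos',s['position'].round(1),'lip',L.round(1),'box',(Rb.T@(L-c)).round(1),'tilt',z.round(1),'F',s['contact_force'].round(1),s['gripper_width'].round(1)); print(s['joints'].round(2))
                                                                                                                                                     ^^^^^^^^^^^^^^^^^^^^^^^^
AttributeError: 'float' object has no attribute 'round'
```

```bash
sed -i "s/s\['gripper_width'\].round(1)/round(s['gripper_width'],1)/" h.py
python3 - <<'E'
from h import *
lip()
d=snap('scene','s5')
cv2.imwrite('pics/s5z.png',cv2.resize(d['color'][140:310,270:470,::-1],None,fx=3.5,fy=3.5,interpolation=2))
E
```

```text
t 6.95 pos [ 551.4 -139.3  162.8] lip [539.5 -81.8  72. ] box [ -2.7 -25.8  72. ] tilt 16.1 F [ 0.2 -0.4 -2.7] 13.0
[ 0.17  0.31 -0.46  0.38 -0.83 -0.23]
```

View pics/s5z.png

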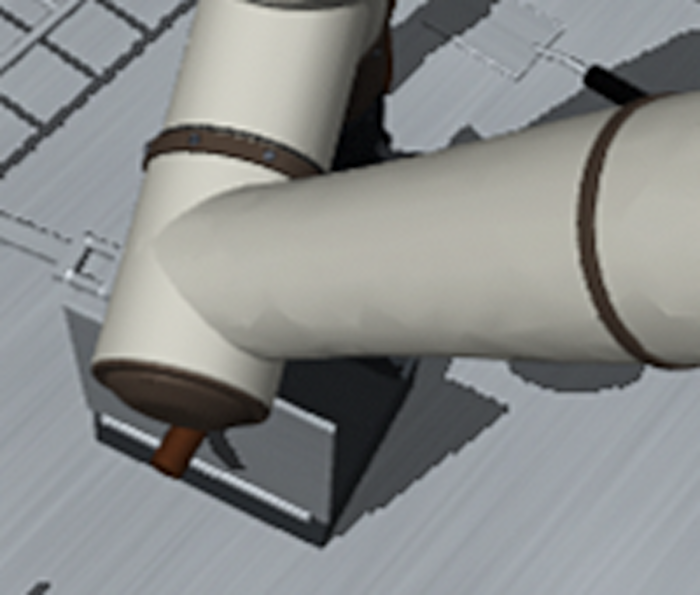

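Run:
```python
from h import *
d=snap('top','t5')
cv2.imwrite('pics/t5z.png',cv2.resize(d['color'][150:350,100:460,::-1],None,fx=2.2,fy=2.2,interpolation=2))
```

```text
(no output)
```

View pics/t5z.png

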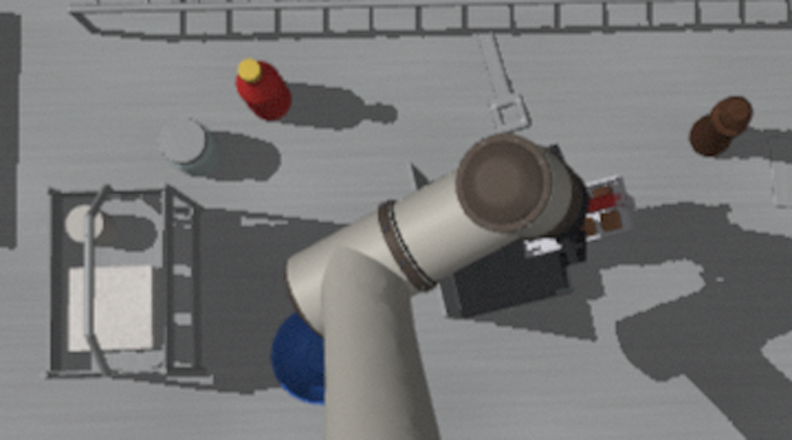

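```bash
cat > k.py <<'E'
from h import *
from scipy.optimize import least_squares
D=[([1.59661832,.385372517,.00698,-.000323,-1.194032,-.258587],[144.07,607.73,230.5]),([-.252998,.274415,-.208195,-.00045,-1.096572,1.271952],[467.52,-285.8,210.86]),([-.003492,.363635,-.199682,-.000694,-1.009262,.205571],[556.4,-161.57,165.53])]
e=lambda a,t:R.from_euler(a,t).as_matrix()
def fk(j,p,full=False):
    d1,L2,L3,b0,b,L6,x1=p
    A=e('z',j[0])@e('y',j[1]); el=np.array([0,0,d1])+e('z',j[0])@[x1,b0,0]+A@[0,0,L2]
    F=A@e('y',-j[2]); w=el+F@[L3,0,0]; G=F@e('x',SG*j[3]); c=G@[0,b,0]; H=G@e('y',-j[4])
    t=w+c+H@[L6,0,0]
    return (el,w,w+c,t,G) if full else t
s=arm.read_state()
E
python3 - <<'E'
import k
from k import *
s=arm.read_state()
D.append((s['joints'],s['position']))
for sg in (1,-1):
    k.SG=sg
    best=min((least_squares(lambda p:np.ravel([fk(j,p)-t for j,t in D]),[300,400,400,-80,b,300,0]) for b in(-160,0,160)),key=lambda r:r.cost)
    r=best
    print(sg,r.cost,r.x.round(1))
    el,w,c,t,G=fk(s['joints'],r.x,True);print(el,w,c,t)
E
```

```text
1 17.48799563704482 [-390.   614.8  410.7 -363.5  203.6 -201.9   -9.9]
[ 236.00529489 -328.76294231  195.42023702] [ 527.98821102 -279.48295029  -89.11167757] [548.20209838 -84.35429708 -34.57281056] [ 555.35511175 -139.35966724  159.57375267]
-1 1.0800333721789269e-05 [ 160.6  564.9  421.8   -0.  -159.8  297.7   -0. ]
[170.22680445  28.72571314 698.4766986 ] [470.1339558   79.34313357 406.22276435] [535.37940419 -60.10457469 449.02490256] [ 552.03427829 -140.17199441  162.78048984]
```

```bash
cat >> k.py <<'E'
SG=-1
P=[160.6,564.9,421.8,0,-159.8,297.7,0]
def rotm(j):  # tool z dir approx
    A=e('z',j[0])@e('y',j[1]);return A@e('y',-j[2])@e('x',-j[3])@e('y',-j[4])
def ik(t,zdir,j0):
    return least_squares(lambda q:np.r_[fk(np.r_[q,0],P)-t,300*(rotm(q)[:,0]-zdir)],j0[:5])
E
python3 - <<'E'
from k import *
s=arm.read_state();j=s['joints']
u=np.array([.199,-.98,0]);yb=-u
print(rotm(j)[:,0],R.from_quat(s['ee_rot']).as_matrix()[:,2])
L=np.array([537,-56,70])+(-30)*yb
for th in [16,24,32,36,40,45]:
    a=np.radians(th);h=81.5*np.cos(a)-71*np.sin(a);v=81.5*np.sin(a)+71*np.cos(a)
    t=L+h*u+[0,0,v];z=np.array([0,0,-1])*np.cos(a)+u*np.sin(a)
    r=ik(t,z,j);el,w,c,tt,G=fk(np.r_[r.x,0],P,True);d=(w-c)/159.8
    print(th,r.cost.round(3),r.x.round(2),'w',w.round(),'c',c.round(),'cap end',(w+60*d).round())
    j=np.r_[r.x,0]
t0=load('top0');s0=load('scene0')
# caddy near (-y) frame
for z in (100,150,200,255): print(z,onz(t0,192,236,z).round(),onz(t0,192,320,z).round(),onz(t0,165,240,z).round(),onz(t0,143,240,z).round())
E
```

```text
[ 0.05594555 -0.26895527 -0.96152647] [ 0.05594555 -0.26895527 -0.96152647]
16 0.0 [ 0.16  0.32 -0.45  0.38 -0.83] w [474.  77. 404.] c [538. -63. 447.] cap end [449. 129. 388.]
24 0.0 [ 0.23  0.3  -0.55  0.59 -0.82] w [432. 102. 382.] c [528. -11. 440.] cap end [396. 145. 360.]
32 0.0 [ 0.3   0.3  -0.64  0.77 -0.86] w [398. 122. 360.] c [518.  38. 426.] cap end [354. 153. 335.]
36 0.0 [ 0.33  0.31 -0.67  0.85 -0.89] w [385. 130. 349.] c [513.  62. 416.] cap end [337. 156. 324.]
40 0.0 [ 0.36  0.32 -0.7   0.92 -0.93] w [373. 139. 338.] c [508.  86. 405.] cap end [322. 159. 313.]
45 0.0 [ 0.39  0.34 -0.73  0.98 -0.98] w [361. 150. 324.] c [503. 114. 388.] cap end [308. 164. 300.]
100 [595. 289. 100.] [381. 288. 100.] [586. 358. 100.] [588. 414. 100.]
150 [587. 278. 150.] [381. 277. 150.] [579. 344. 150.] [580. 399. 150.]
200 [579. 267. 200.] [380. 267. 200.] [571. 331. 200.] [572. 383. 200.]
255 [570. 255. 255.] [380. 255. 255.] [563. 317. 255.] [564. 367. 255.]
```

Emit:
carry_out --increments '[[[-0.0012,0.0055,0.0037,-3.92,-0.8,0,1],[-0.0006,0.0028,0.0015,-1.96,-0.4,0,1],[-0.0006,0.0028,0.0015,-1.96,-0.4,0,1],[-0.0006,0.003,0.001,-1.96,-0.4,0,1],[-0.0006,0.003,0.001,-1.96,-0.4,0,1]]]'

```text
clock: 7.55
position: [549.0, -124.0, 171.5]
ee_rot: [0.751, -0.615, 0.188, 0.153]
contact_force: [0.1, 0.5, -3.4]
gripper_width: 12.8
```

Emit:
carry_out --increments '[[[-0.0007,0.0033,0.0007,-1.96,-0.4,0,1],[-0.0007,0.0035,0.0007,-1.96,-0.4,0,1],[0,0,0,0,0,0,1],[0,0,0,0,0,0,1],[0,0,0,0,0,0,1]]]'

```text
clock: 8.05
position: [547.3, -117.1, 172.8]
ee_rot: [0.744, -0.609, 0.213, 0.174]
contact_force: [0.4, -0.1, -2.2]
gripper_width: 13.1
```

Run:
```python
from h import *
lip()
d=snap('wrist','w6')
```

```text
t 8.05 pos [ 547.3 -117.1  172.8] lip [541.3 -86.1  69.4] box [ -1.8 -30.3  69.4] tilt 31.9 F [ 0.4 -0.1 -2.2] 13.1
[ 0.29  0.3  -0.64  0.77 -0.85 -0.68]
```

View pics/w6.png

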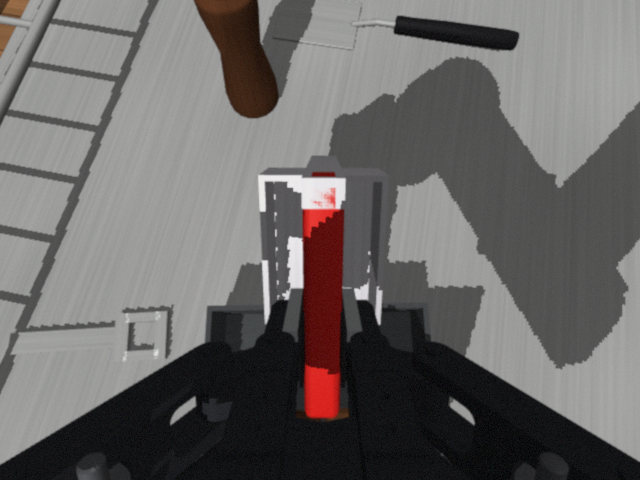

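Emit:
carry_out --increments '[[[-0.0007,0.0036,0.001,-1.96,-0.4,0,1],[-0.0007,0.0036,0.001,-1.96,-0.4,0,1],[-0.0007,0.0036,0.0008,-1.96,-0.4,0,1],[0,0,0,0,0,0,1],[0,0,0,0,0,0,1]]]'

```text
clock: 8.6
position: [544.9, -106.0, 175.3]
ee_rot: [0.732, -0.599, 0.252, 0.205]
contact_force: [0.5, -0.1, -2.5]
gripper_width: 13.3
```

Run:
```python
from h import *
lip()
d=snap('wrist','w7');d=snap('scene','s7');
cv2.imwrite('pics/s7z.png',cv2.resize(d['color'][140:310,270:470,::-1],None,fx=3.5,fy=3.5,interpolation=2))
```

```text
t 8.6 pos [ 544.9 -106.   175.3] lip [540.9 -85.8  69.2] box [ -2.1 -30.   69.2] tilt 37.9 F [ 0.5 -0.1 -2.5] 13.3
[ 0.34  0.31 -0.69  0.89 -0.9  -0.83]
```

View pics/w7.png

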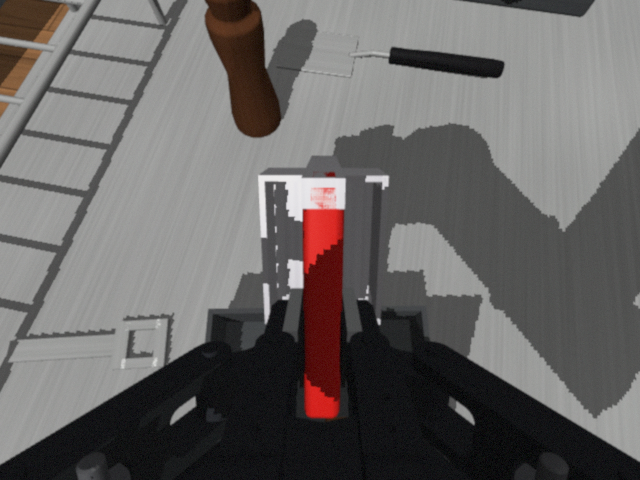

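View pics/s7z.png

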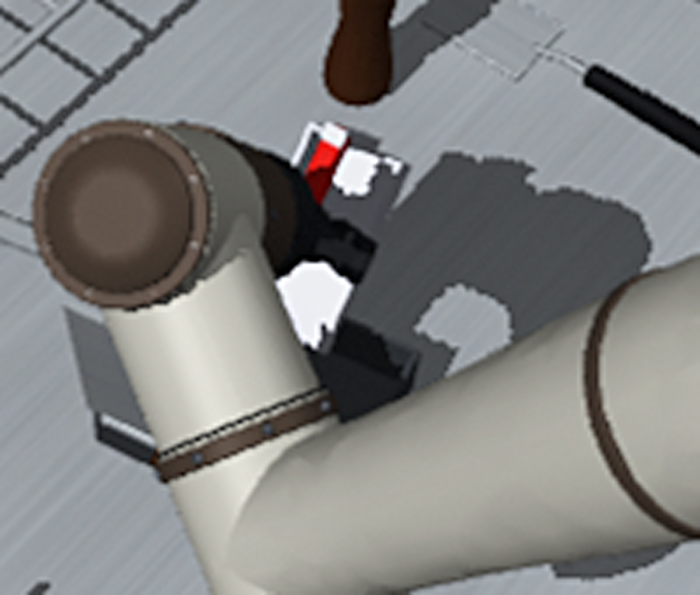

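Emit:
carry_out --increments '[[[0.0015,-0.0075,0.001,4.66,0.95,0,1],[0.0015,-0.0075,0,4.66,0.95,0,1],[0.0015,-0.0075,-0.001,4.66,0.95,0,1],[0.0015,-0.0075,-0.002,4.66,0.95,0,1],[0.0015,-0.0075,-0.002,4.66,0.95,0,1]]]'

```text
clock: 9.2
position: [552.2, -143.6, 171.7]
ee_rot: [0.768, -0.628, 0.095, 0.077]
contact_force: [0.5, -1.2, -1.6]
gripper_width: 13.0
```

Emit:
carry_out --increments '[[[0.0015,-0.0075,-0.002,4.66,0.95,0,1],[0.0015,-0.0075,-0.002,4.66,0.95,0,1],[0.0015,-0.0075,-0.002,4.66,0.95,0,1],[0,0,0,0,0,0,1],[0,0,0,0,0,0,1]]]'

```text
clock: 9.7
position: [556.5, -166.7, 165.2]
ee_rot: [0.774, -0.634, -0.0, 0.0]
contact_force: [-0.6, 0.0, -1.5]
gripper_width: 12.7
```

Run:
```python
from h import *
lip()
d=snap('wrist','w8');d=snap('scene','s8');
cv2.imwrite('pics/s8z.png',cv2.resize(d['color'][140:310,270:470,::-1],None,fx=3.5,fy=3.5,interpolation=2))
```

```text
t 9.7 pos [ 556.5 -166.7  165.2] lip [540.4 -86.8  94.2] box [ -2.8 -30.9  94.2] tilt 0.0 F [-0.6  0.  -1.5] 12.7
[-0.01  0.37 -0.2  -0.   -1.01  0.21]
```

View pics/s8z.png

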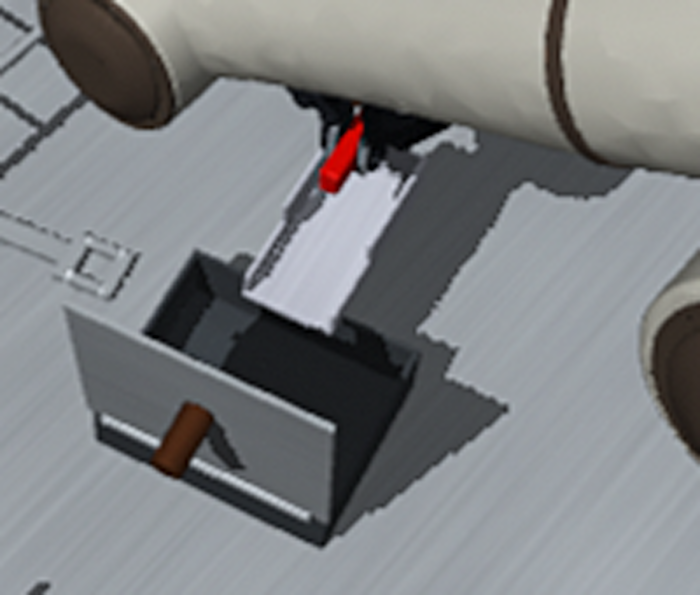

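Emit:
carry_out --increments '[[[-0.005,-0.01,0,0,0,3,1],[-0.01,-0.016,0,0,0,6,1],[-0.01,-0.016,0,0,0,6,1],[-0.01,-0.016,0,0,0,6,1],[-0.01,-0.016,0,0,0,6,1]]]'

```text
clock: 10.3
position: [511.0, -239.3, 165.3]
ee_rot: [0.902, -0.432, -0.001, 0.0]
contact_force: [0.3, -0.1, -1.7]
gripper_width: 12.9
```

Emit:
carry_out --increments '[[[-0.01,-0.016,-0.01,0,0,6,1],[-0.01,-0.016,-0.015,0,0,6,1],[-0.01,-0.016,-0.02,0,0,6,1],[-0.005,-0.005,-0.02,0,0,1,1],[0,0,0,0,0,0,1]]]'

```text
clock: 10.8
position: [473.7, -291.7, 97.6]
ee_rot: [0.96, -0.28, -0.004, -0.0]
contact_force: [-0.7, -0.4, -1.7]
gripper_width: 12.8
```

Run:
```python
from h import *
lip()
d=snap('wrist','w9');d=snap('top','t9');
cv2.imwrite('pics/t9z.png',cv2.resize(d['color'][180:330,240:490,::-1],None,fx=3.2,fy=3.2,interpolation=2))
```

```text
t 10.8 pos [ 473.7 -291.7   97.6] lip [ 404.5 -247.7   27.3] box [-168.1 -161.4   27.3] tilt 0.5 F [-0.7 -0.4 -1.7] 12.8
[-0.26  0.41 -0.33 -0.   -0.84  1.26]
```

View pics/t9z.png

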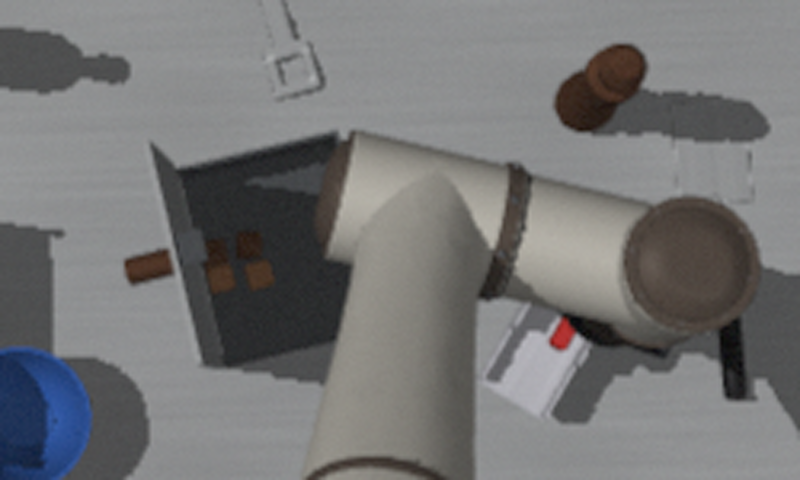

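View pics/w9.png

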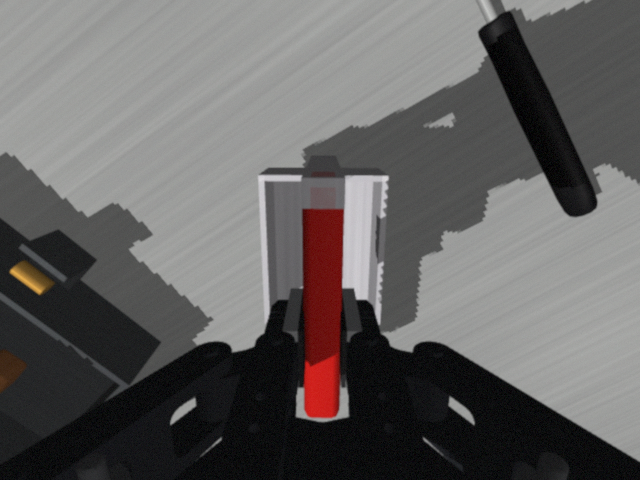

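Emit:
carry_out --increments '[[[0,0,-0.01,0,0,0,1],[0,0,-0.008,0,0,0,1],[0,0,-0.004,0,0,0,1],[0,0,0,0,0,0,1],[0,0,0,0,0,0,1]]]'

```text
clock: 11.4
position: [477.0, -292.9, 78.3]
ee_rot: [0.96, -0.28, -0.0, -0.0]
contact_force: [0.2, -0.5, -1.9]
gripper_width: 13.0
```

Emit:
carry_out --increments '[[[0,0,-0.003,0,0,0,1],[0,0,-0.002,0,0,0,1],[0,0,0,0,0,0,1],[0,0,0,0,0,0,1]]]'

```text
clock: 11.8
position: [476.9, -293.1, 73.9]
ee_rot: [0.96, -0.28, 0.0, -0.0]
contact_force: [-1.5, 1.1, 2.8]
gripper_width: 12.7
```

Contact felt (z force +2.8 N, height 73.9 as at pick-up). Release.

Emit:
carry_out --increments '[[[0,0,0,0,0,0,-0.4],[0,0,0,0,0,0,-0.4],[0,0,0,0,0,0,-0.4],[0,0,0,0,0,0,-0.4],[0,0,0,0,0,0,-0.4]]]'

```text
clock: 12.3
position: [476.8, -292.9, 73.2]
ee_rot: [0.96, -0.28, -0.0, -0.0]
contact_force: [-0.4, -0.7, -0.8]
gripper_width: 59.9
```

Emit:
carry_out --increments '[[[0,0,0.01,0,0,0,-0.4],[0,0,0.03,0,0,0,-0.4],[0,0,0.05,0,0,0,-0.4],[0,0,0.05,0,0,0,0],[0,0,0.05,0,0,0,1]]]'

```text
clock: 12.8
position: [476.3, -292.8, 266.3]
ee_rot: [0.96, -0.28, 0.0, -0.0]
contact_force: [1.1, -0.9, -0.7]
gripper_width: 31.5
```

Run:
```python
from h import *
lip()
d=snap('wrist','w10')
```

```text
t 12.8 pos [ 476.3 -292.8  266.3] lip [ 407.7 -249.   195.3] box [-165.2 -163.3  195.3] tilt 0.0 F [ 1.1 -0.9 -0.7] 31.5
[-0.26  0.25 -0.1  -0.   -1.22  1.26]
```

View pics/w10.png

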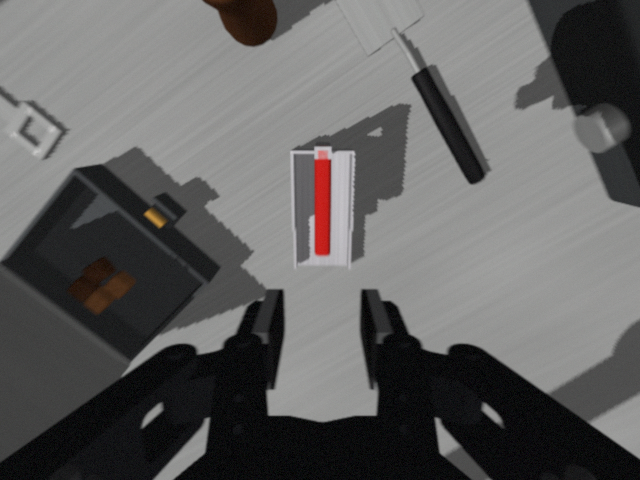

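Emit:
carry_out --increments '[[[0.005,0.025,0.01,0,0,-4,1],[0.008,0.042,0.01,0,0,-5.2,1],[0.008,0.042,0,0,0,-5.2,1],[0.008,0.042,0,0,0,-5.2,1],[0.008,0.042,0,0,0,-5.2,1]]]'

```text
clock: 13.35
position: [513.7, -98.4, 284.1]
ee_rot: [0.876, -0.482, 0.0, -0.001]
contact_force: [0.4, -0.1, -1.0]
gripper_width: 0.1
```

Emit:
carry_out --increments '[[[0.009,0.046,0,0,0,-5.2,1],[0.009,0.046,0,0,0,-5.2,1],[0.009,0.046,0,0,0,-5.2,1],[0.009,0.046,0,0,0,-5.2,1],[0,0,0,0,0,0,1]]]'

```text
clock: 13.85
position: [550.5, 88.6, 283.3]
ee_rot: [0.778, -0.629, -0.0, -0.001]
contact_force: [0.1, -1.0, -0.1]
gripper_width: -0.3
```

Run:
```python
from h import *
lip()
d=snap('wrist','w11');d=snap('scene','s11')
```

```text
t 13.85 pos [550.5  88.6 283.3] lip [533.5 168.4 212.4] box [ 41.3 220.6 212.4] tilt 0.1 F [ 0.1 -1.  -0.1] -0.3
[ 0.45  0.24 -0.07 -0.   -1.26 -0.24]
```

View pics/w11.png

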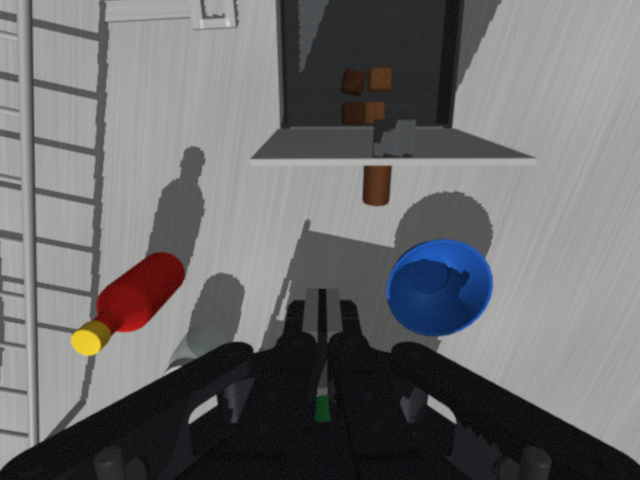

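View pics/s11.png

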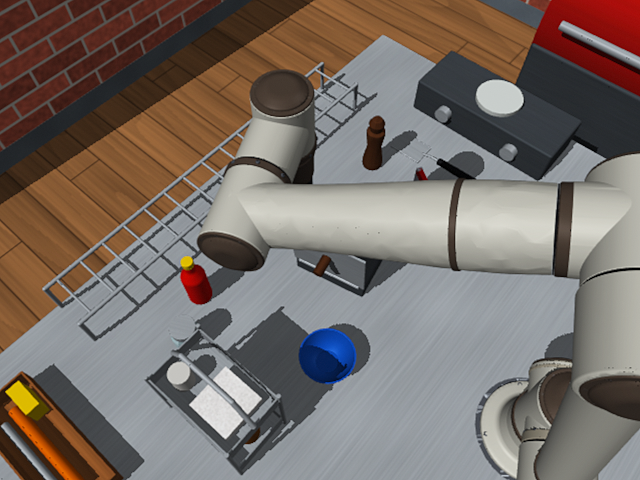

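Emit:
carry_out --increments '[[[0,0,-0.03,0,0,0,1],[0,0,-0.04,0,0,0,1],[0,0,-0.035,0,0,0,1],[0,0,0,0,0,0,1]]]'

```text
clock: 14.35
position: [546.2, 81.6, 173.9]
ee_rot: [0.776, -0.631, -0.003, 0.004]
contact_force: [0.3, 0.1, -1.0]
gripper_width: 0.2
```

Run:
```python
from h import *
lip()
d=load('w11')
for q in [(251,158),(536,160)]: print(onz(d,*q,200),onz(d,*q,196))
d=snap('wrist','w12')
```

```text
t 14.35 pos [546.2  81.6 173.9] lip [529.  161.2 102.9] box [ 35.4 214.4 102.9] tilt 0.6 F [ 0.3  0.1 -1. ] 0.2
[ 0.44  0.32 -0.25 -0.   -1.02 -0.23]
[605.29595393  42.8190882  200.        ] [605.97492873  43.29062565 196.        ]
[436.30488334   7.6864482  200.        ] [433.99415022   7.53643605 196.        ]
```

View pics/w12.png

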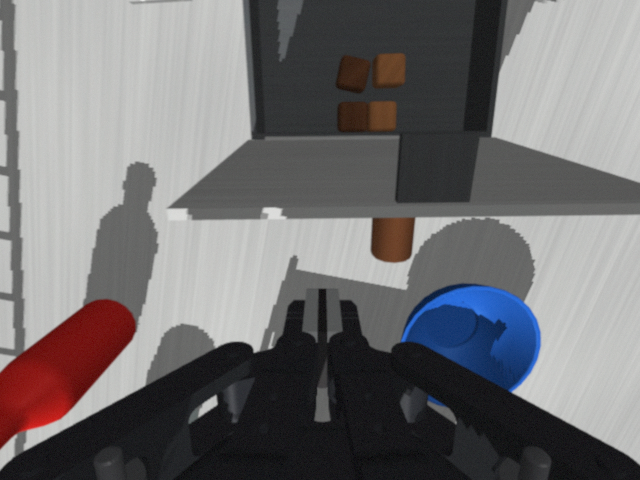

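Emit:
carry_out --increments '[[[0.004,-0.0196,0,0,0,0,1],[0.003,-0.0147,0,0,0,0,1],[0.002,-0.0098,0,0,0,0,1],[0.002,-0.0098,0,0,0,0,1],[0.002,-0.0098,0,0,0,0,1]]]'

```text
clock: 14.9
position: [563.4, 19.7, 179.2]
ee_rot: [0.776, -0.63, 0.0, -0.001]
contact_force: [-0.1, 1.2, -0.2]
gripper_width: -0.2
```

Emit:
carry_out --increments '[[[0.002,-0.0098,0,0,0,0,1],[0.002,-0.0098,0,0,0,0,1],[0.002,-0.0098,0,0,0,0,1],[0.002,-0.0098,0,0,0,0,1],[0.002,-0.0098,0,0,0,0,1]]]'

```text
clock: 15.4
position: [572.9, -29.5, 178.2]
ee_rot: [0.776, -0.63, -0.0, -0.0]
contact_force: [0.6, 0.4, -0.9]
gripper_width: -0.3
```

Run:
```python
from h import *
lip()
d=snap('wrist','w13');d=snap('scene','s13')
cv2.imwrite('pics/s13z.png',cv2.resize(d['color'][140:310,230:470,::-1],None,fx=3,fy=3,interpolation=2))
```

```text
t 15.4 pos [572.9 -29.5 178.2] lip [556.1  50.3 107.2] box [ 39.9 100.4 107.2] tilt 0.0 F [ 0.6  0.4 -0.9] -0.3
[ 0.23  0.34 -0.2  -0.   -1.03 -0.02]
```

View pics/w13.png

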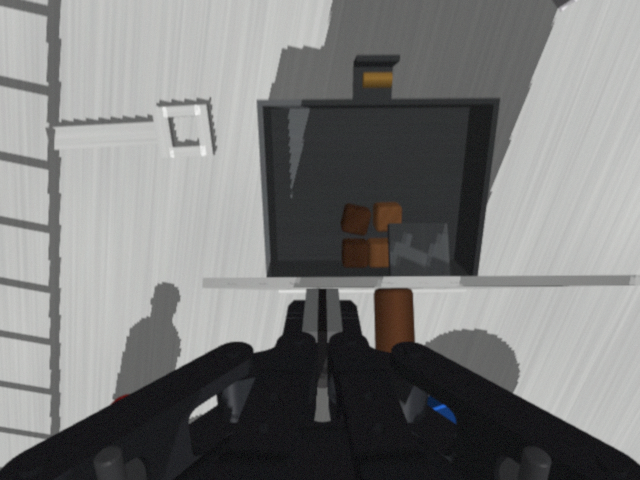

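View pics/s13z.png

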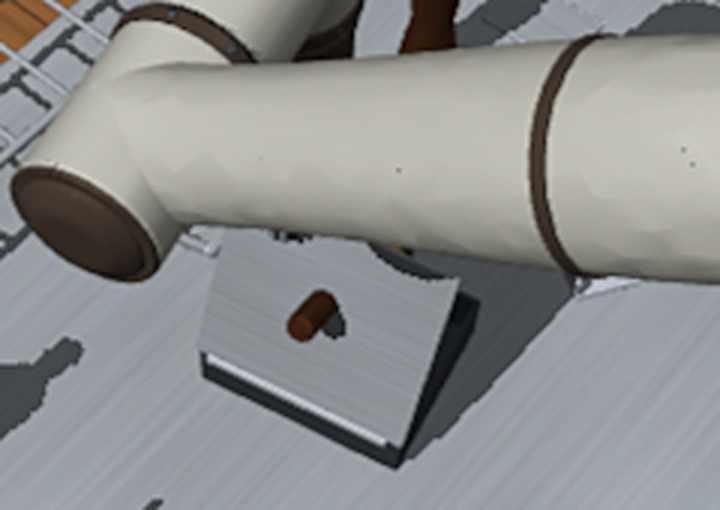

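Emit:
carry_out --increments '[[[0.002,-0.0098,0,0,0,0,1],[0.002,-0.0098,0,0,0,0,1],[0.002,-0.0098,0,0,0,0,1],[0.002,-0.0098,0,0,0,0,1],[0,0,0,0,0,0,1]]]'

```text
clock: 16.0
position: [580.9, -69.1, 178.2]
ee_rot: [0.776, -0.631, -0.0, -0.0]
contact_force: [-1.0, 0.4, 0.2]
gripper_width: 0.0
```

Emit:
carry_out --increments '[[[0,0,0,0,0,0,1],[0,0,0,0,0,0,1],[0,0,0,0,0,0,1],[0,0,0,0,0,0,1],[0,0,0,0,0,0,1]]]'

```text
clock: 16.5
position: [580.8, -67.6, 178.4]
ee_rot: [0.777, -0.63, -0.0, -0.0]
contact_force: [0.1, -0.5, -0.5]
gripper_width: -0.1
```

Run:
```python
from h import *
lip()
d=snap('wrist','w14')
```

```text
t 16.5 pos [580.8 -67.6 178.4] lip [564.   12.2 107.4] box [ 40.   61.5 107.4] tilt 0.0 F [ 0.1 -0.5 -0.5] -0.1
[ 0.16  0.36 -0.17 -0.   -1.04  0.05]
```

View pics/w14.png

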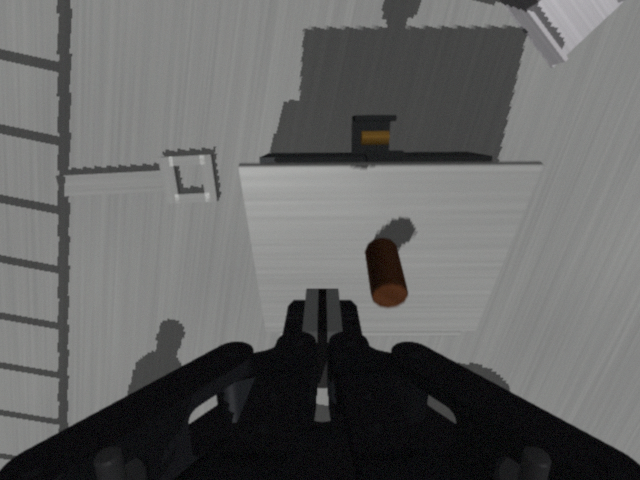

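Emit:
carry_out --increments '[[[-0.01,-0.02,0,0,0,0,1],[-0.01,-0.02,0,0,0,0,1],[-0.0095,-0.019,0,0,0,0,1],[0,0,0,0,0,0,1],[0,0,0,0,0,0,1]]]'

```text
clock: 17.05
position: [551.4, -126.9, 178.5]
ee_rot: [0.776, -0.631, -0.0, -0.0]
contact_force: [0.4, 1.1, -0.8]
gripper_width: 0.0
```

Emit:
carry_out --increments '[[[0,0,0,0,0,0,1],[0,0,0,0,0,0,1],[0,0,0,0,0,0,1],[0,0,0,0,0,0,1],[0,0,0,0,0,0,1]]]'

```text
clock: 17.55
position: [551.4, -126.6, 178.3]
ee_rot: [0.776, -0.63, -0.0, -0.0]
contact_force: [-0.9, -0.2, -1.1]
gripper_width: -0.1
```

Emit:
carry_out --increments '[[[0,0,0,0,0,0,1],[0,0,0,0,0,0,1],[0,0,0,0,0,0,1],[0,0,0,0,0,0,1],[0,0,0,0,0,0,1]]]'

```text
clock: 18.05
position: [551.3, -126.9, 178.3]
ee_rot: [0.776, -0.63, -0.0, -0.0]
contact_force: [0.2, 0.3, 0.0]
gripper_width: -0.2
```

Emit:
carry_out --increments '[[[0,0,-0.03,0,0,0,1],[0,0,-0.03,0,0,0,1],[0,0,-0.02,0,0,0,1],[0,0,0,0,0,0,1],[0,0,0,0,0,0,1]]]'

```text
clock: 18.55
position: [551.7, -126.9, 98.7]
ee_rot: [0.776, -0.63, -0.0, -0.0]
contact_force: [-0.1, -0.2, -0.3]
gripper_width: 0.2
```

Run:
```python
from h import *
lip()
d=snap('wrist','w15');d=snap('scene','s15')
cv2.imwrite('pics/s15z.png',cv2.resize(d['color'][140:310,230:470,::-1],None,fx=3,fy=3,interpolation=2))
```

```text
t 18.55 pos [ 551.7 -126.9   98.7] lip [535.  -47.2  27.7] box [-0.2  9.1 27.7] tilt 0.0 F [-0.1 -0.2 -0.3] 0.2
[ 0.06  0.42 -0.31 -0.   -0.84  0.15]
```

View pics/w15.png

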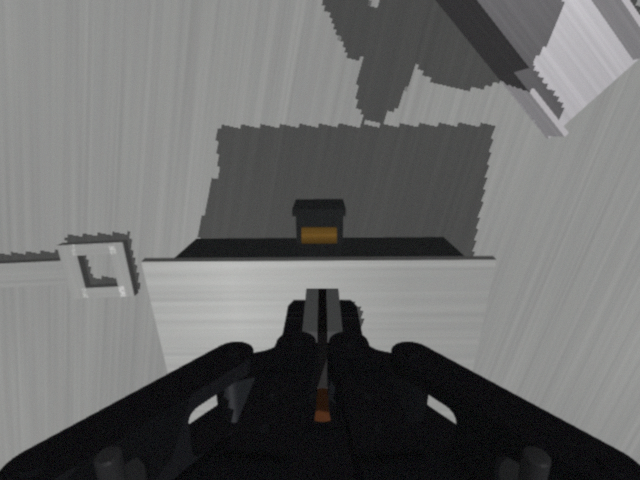

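View pics/s15z.png

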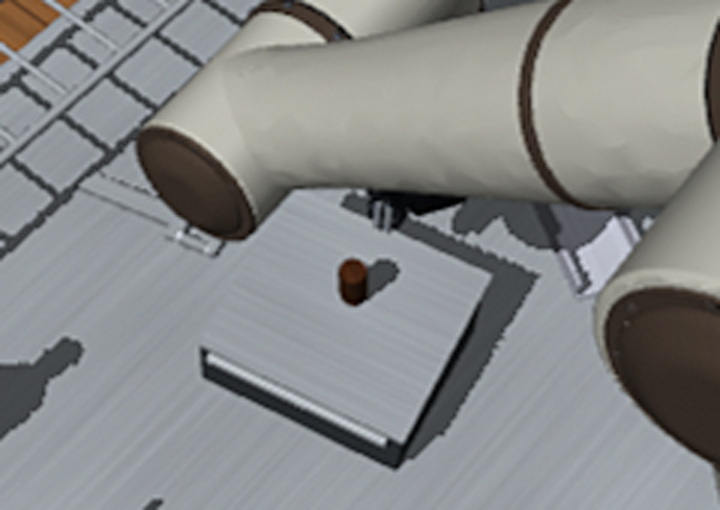

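Emit:
carry_out --increments '[[[0,0,0,0,0,0,1],[0,0,0,0,0,0,1],[0,0,0,0,0,0,1],[0,0,-0.008,0,0,0,1],[0,0,-0.008,0,0,0,1]]]'

```text
clock: 19.15
position: [551.3, -126.8, 81.9]
ee_rot: [0.776, -0.63, -0.0, -0.0]
contact_force: [-0.7, -0.3, 0.5]
gripper_width: 0.0
```

Emit:
carry_out --increments '[[[0,0,-0.005,0,0,0,1],[0,0,-0.004,0,0,0,1],[0,0,0,0,0,0,1],[0,0,0,0,0,0,1]]]'

```text
clock: 19.55
position: [551.3, -126.8, 73.2]
ee_rot: [0.776, -0.63, -0.0, -0.0]
contact_force: [0.1, -0.2, 0.2]
gripper_width: 0.3
```

Emit:
carry_out --increments '[[[0,0,-0.003,0,0,0,1],[0,0,-0.003,0,0,0,1],[0,0,-0.002,0,0,0,1]]]'

```text
clock: 19.85
position: [552.0, -127.3, 66.4]
ee_rot: [0.777, -0.63, 0.001, -0.0]
contact_force: [-0.5, -1.8, 4.2]
gripper_width: 0.3
```

Emit:
carry_out --increments '[[[0,0,-0.003,0,0,0,1],[0,0,-0.002,0,0,0,1],[0,0,0,0,0,0,1]]]'

```text
clock: 20.15
position: [550.7, -126.7, 59.5]
ee_rot: [0.776, -0.63, -0.001, 0.0]
contact_force: [-0.3, -0.8, -0.3]
gripper_width: 0.1
```

Emit:
carry_out --increments '[[[0,0,-0.003,0,0,0,1],[0,0,-0.002,0,0,0,1],[0,0,0,0,0,0,1]]]'

```text
clock: 20.45
position: [551.0, -126.7, 54.8]
ee_rot: [0.776, -0.63, -0.001, 0.0]
contact_force: [0.9, -0.4, 0.3]
gripper_width: -0.1
```

Emit:
carry_out --increments '[[[0,0,-0.002,0,0,0,1],[0,0,-0.001,0,0,0,1],[0,0,0,0,0,0,1]]]'

```text
clock: 20.75
position: [551.5, -126.8, 53.0]
ee_rot: [0.776, -0.63, 0.0, -0.0]
contact_force: [-1.2, 0.2, 3.9]
gripper_width: -0.3
```

Emit:
carry_out --increments '[[[0,0,-0.001,0,0,0,1],[0,0,-0.001,0,0,0,1],[0,0,0,0,0,0,1]]]'

```text
clock: 21.05
position: [551.6, -126.8, 52.8]
ee_rot: [0.777, -0.63, 0.0, -0.0]
contact_force: [-4.8, 3.2, 14.4]
gripper_width: -0.1
```

Emit:
carry_out --increments '[[[0,0,-0.001,0,0,0,1],[0,0,0,0,0,0,1],[0,0,0,0,0,0,1]]]'

```text
clock: 21.35
position: [551.6, -126.8, 52.7]
ee_rot: [0.777, -0.63, 0.001, -0.0]
contact_force: [-6.1, 3.6, 19.5]
gripper_width: -0.3
```

Emit:
carry_out --increments '[[[0,0,0.01,0,0,0,1],[0,0,0.04,0,0,0,1],[0,0,0.04,0,0,0,1],[0,0,0.04,0,0,0,0],[0,0,0,0,0,0,0]]]'

```text
clock: 21.85
position: [555.1, -127.2, 185.8]
ee_rot: [0.777, -0.63, 0.005, -0.004]
contact_force: [0.7, -0.3, 0.7]
gripper_width: 28.2
```

Run:
```python
from h import *
lip()
d=snap('wrist','w16');d=snap('scene','s16')
cv2.imwrite('pics/s16z.png',cv2.resize(d['color'][140:310,230:470,::-1],None,fx=3,fy=3,interpolation=2))
```

```text
t 21.85 pos [ 555.1 -127.2  185.8] lip [539.2 -47.5 114.6] box [  3.8   7.9 114.6] tilt 0.8 F [ 0.7 -0.3  0.7] 28.2
[ 0.06  0.32 -0.21  0.   -1.03  0.15]
```

View pics/w16.png

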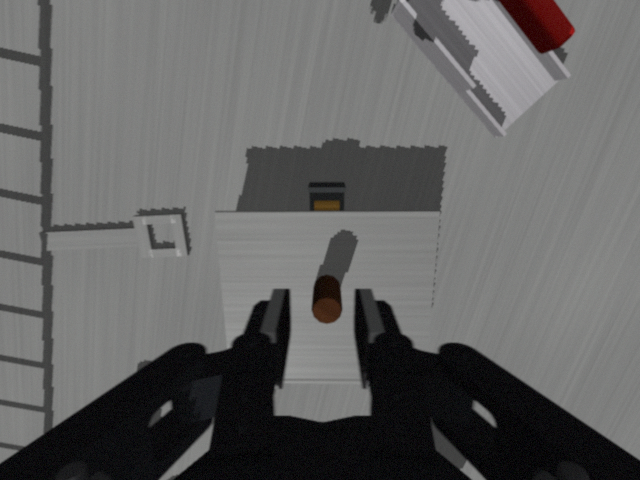

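View pics/s16z.png

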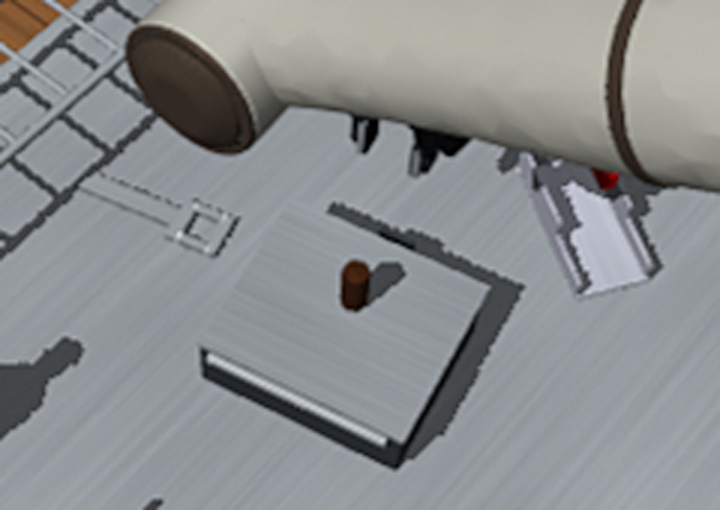

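Run:
```python
from h import *
d=load('w16')
print('knob top',onz(d,327,308,97),'edge',onz(d,216,211,53),onz(d,440,211,53))
s=load('s16')
print('scene knob top',onz(s,230+354/3,140+270/3,97), tri(d,(327,308),s,(230+354/3,140+268/3)))
```

```text
knob top [543.8720954  -81.66217531  97.        ] edge [ 640.34870235 -122.15878708   53.        ] [ 471.76081793 -158.34509051   53.        ]
scene knob top [540.91704255 -76.991106    97.        ] (array([543.36782894, -80.00856315,  93.60647801]), np.float64(0.29195759069827876))
```

Emit:
carry_out --increments '[[[-0.005,0.025,0,0,0,0,-0.4],[-0.005,0.024,-0.02,0,0,0,-0.4],[0,0,-0.03,0,0,0,-0.4],[0,0,-0.02,0,0,0,-0.4],[0,0,0,0,0,0,-0.4]]]'

```text
clock: 22.45
position: [537.9, -77.8, 104.9]
ee_rot: [0.776, -0.63, -0.004, 0.003]
contact_force: [-0.3, -0.9, 0.3]
gripper_width: 59.4
```

Run:
```python
from h import *
lip()
d=snap('wrist','w17')
```

```text
t 22.45 pos [537.9 -77.8 104.9] lip [520.4   2.   34. ] box [-4.7 60.1 34. ] tilt 0.6 F [-0.3 -0.9  0.3] 59.4
[ 0.15  0.38 -0.35 -0.   -0.85  0.05]
```

View pics/w17.png

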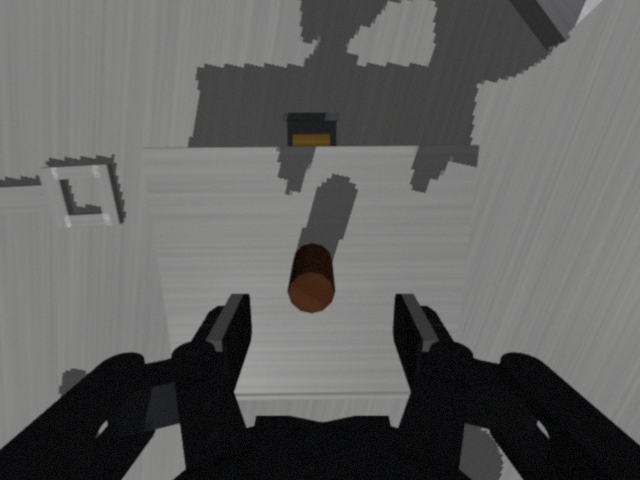

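Run:
```python
from h import *
lip()
d=load('w17'); print('knob top',onz(d,312,292,97),'mid fingers',onz(d,322,300,105))
for q in [(143,148),(478,147)]: print(onz(d,*q,53))
# reference: where does TCP project?
s=arm.read_state();M=R.from_quat(s['ee_rot']).as_matrix()
print(proj(d,[s['position'],s['position']+M@[0,0,-18.7]]))
```

```text
t 22.5 pos [539.6 -78.  106.9] lip [522.4   1.8  36. ] box [-2.8 59.5 36. ] tilt 0.3 F [-0.2  0.4  0. ] 59.6
[ 0.15  0.38 -0.35 -0.   -0.85  0.05]
knob top [543.73792259 -79.80526223  97.        ] mid fingers [539.40935765 -80.71424248 105.        ]
[ 641.48610396 -121.30332203   53.        ]
[ 472.26093196 -157.26407568   53.        ]
[[320.30216666 307.72824793]
 [320.30352416 331.0927039 ]]
```

Emit:
carry_out --increments '[[[0.002,-0.0015,-0.02,0,0,0,-0.4],[0,0,-0.02,0,0,0,-0.4],[0,0,0,0,0,0,-0.4],[0,0,0,0,0,0,-0.4]]]'

```text
clock: 22.9
position: [543.9, -79.5, 70.1]
ee_rot: [0.776, -0.63, 0.0, -0.0]
contact_force: [0.1, 0.6, 0.3]
gripper_width: 59.5
```

Emit:
carry_out --increments '[[[0,0,0,0,0,0,1],[0,0,0,0,0,0,1],[0,0,0,0,0,0,1],[0,0,0,0,0,0,1],[0,0,0,0,0,0,1]]]'

```text
clock: 23.4
position: [543.1, -79.4, 70.6]
ee_rot: [0.776, -0.63, -0.0, -0.0]
contact_force: [-2.3, -0.6, 4.1]
gripper_width: 20.3
```

Run:
```python
from h import *
lip()
d=snap('wrist','w18')
```

```text
t 23.4 pos [543.1 -79.4  70.6] lip [ 5.264e+02  3.000e-01 -3.000e-01] box [ 0.8 57.3 -0.3] tilt 0.0 F [-2.3 -0.6  4.1] 20.3
[ 0.15  0.43 -0.38 -0.   -0.76  0.06]
```

View pics/w18.png

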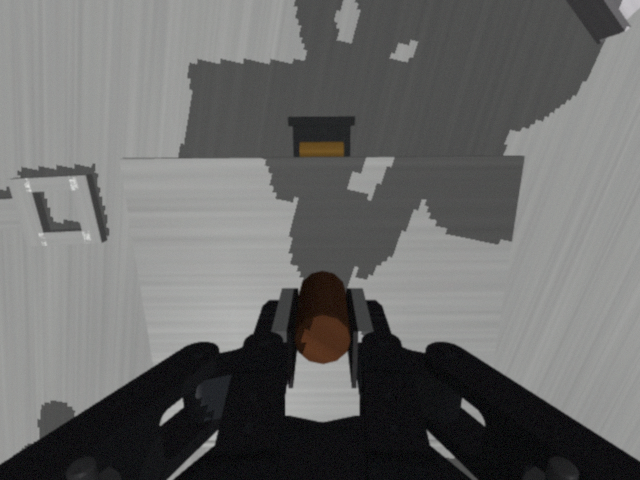

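Emit:
carry_out --increments '[[[0,0,0.0007,0,0,0,1],[0,0,0.0007,0,0,0,1],[0,0,0,0,0,0,1]]]'

```text
clock: 23.75
position: [543.1, -79.4, 70.7]
ee_rot: [0.776, -0.63, -0.0, -0.0]
contact_force: [-1.7, -1.4, 1.2]
gripper_width: 20.3
```

Emit:
carry_out --increments '[[[0,0,0.0005,0,0,0,1],[0,0,0,0,0,0,1]]]'

```text
clock: 23.95
position: [543.1, -79.3, 71.0]
ee_rot: [0.776, -0.63, -0.0, -0.0]
contact_force: [-0.6, -1.5, -2.2]
gripper_width: 20.2
```

Emit:
carry_out --increments '[[[0,0,0.0005,0,0,0,1],[0,0,0,0,0,0,1]]]'

```text
clock: 24.15
position: [543.1, -79.2, 71.3]
ee_rot: [0.776, -0.63, -0.001, -0.0]
contact_force: [-1.0, -0.2, -3.4]
gripper_width: 20.2
```

Emit:
carry_out --increments '[[[0,0,0.0005,0,0,0,1],[0,0,0,0,0,0,1]]]'

```text
clock: 24.35
position: [543.0, -79.1, 71.8]
ee_rot: [0.776, -0.63, -0.001, -0.0]
contact_force: [-0.8, 1.5, -4.7]
gripper_width: 20.5
```

Emit:
carry_out --increments '[[[0,0,0.0005,0,0,0,1],[0,0,0,0,0,0,1]]]'

```text
clock: 24.55
position: [543.0, -78.9, 72.3]
ee_rot: [0.776, -0.63, -0.001, -0.0]
contact_force: [-0.9, 2.3, -6.8]
gripper_width: 20.2
```

Emit:
carry_out --increments '[[[0,0,0.0005,0,0,0,1],[0,0,0,0,0,0,1]]]'

```text
clock: 24.75
position: [543.0, -78.8, 72.7]
ee_rot: [0.776, -0.63, -0.001, -0.0]
contact_force: [-0.1, 5.0, -8.4]
gripper_width: 20.3
```

Emit:
carry_out --increments '[[[0,0,0.0003,0,0,0,1],[0,0,0,0,0,0,1],[0,0,0,0,0,0,1]]]'

```text
clock: 25.05
position: [543.0, -78.7, 73.0]
ee_rot: [0.776, -0.63, -0.001, -0.0]
contact_force: [0.3, 5.4, -9.4]
gripper_width: 19.9
```

Emit:
carry_out --increments '[[[0,0,-0.001,0,0,0,1],[0,0,-0.001,0,0,0,1],[0,0,-0.001,0,0,0,1],[0,0,0,0,0,0,1]]]'

```text
clock: 25.45
position: [543.2, -79.5, 70.8]
ee_rot: [0.776, -0.63, -0.0, -0.0]
contact_force: [-1.4, 2.4, -4.4]
gripper_width: 20.3
```

Emit:
carry_out --increments '[[[0,0,0,0,0,0,-0.4],[0,0,0,0,0,0,-0.4],[0,0,0,0,0,0,-0.4],[0,0,0,0,0,0,-0.4],[0,0,0,0,0,0,-0.4]]]'

```text
clock: 25.95
position: [543.6, -79.5, 70.8]
ee_rot: [0.776, -0.63, 0.0, -0.0]
contact_force: [0.4, 0.4, 0.1]
gripper_width: 59.8
```

Run:
```python
from h import *
lip()
d=snap('wrist','w19')
```

```text
t 25.95 pos [543.6 -79.5  70.8] lip [ 5.269e+02  3.000e-01 -1.000e-01] box [ 1.3 57.2 -0.1] tilt 0.1 F [0.4 0.4 0.1] 59.8
[ 0.15  0.43 -0.38 -0.   -0.76  0.06]
```

View pics/w19.png

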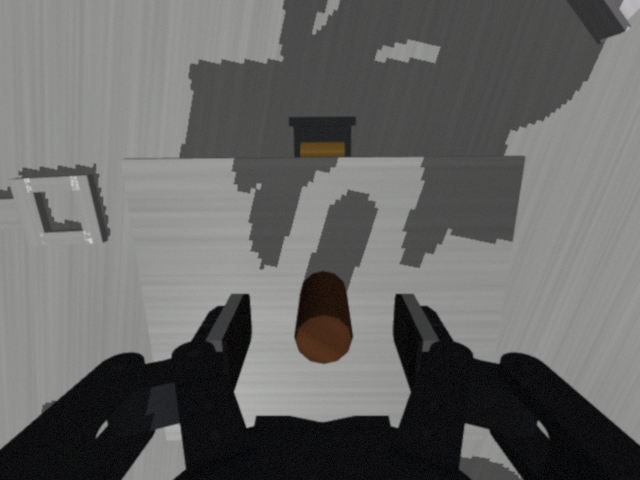

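Emit:
carry_out --increments '[[[0,0,0.02,0,0,0,-0.4],[0,0,0.05,0,0,0,-0.4],[0,0,0.05,0,0,0,-0.4],[0,0,0.05,0,0,0,-0.4],[0,0,0.05,0,0,0,-0.4]]]'

```text
clock: 26.5
position: [542.8, -79.4, 292.8]
ee_rot: [0.776, -0.63, -0.0, -0.0]
contact_force: [1.2, -0.2, 0.6]
gripper_width: 59.8
```

Emit:
carry_out --increments '[[[-0.02,0.045,0,0,0,0,-0.4],[-0.02,0.045,0,0,0,0,-0.4],[-0.02,0.045,0,0,0,0,-0.4],[-0.02,0.045,0,0,0,0,-0.4],[-0.02,0.045,0,0,0,0,-0.4]]]'

```text
clock: 27.0
position: [442.1, 147.1, 290.8]
ee_rot: [0.776, -0.63, -0.0, -0.001]
contact_force: [0.0, 0.7, -0.3]
gripper_width: 59.5
```

Emit:
carry_out --increments '[[[-0.02,0.045,0,0,0,0,-0.4],[-0.02,0.045,0,0,0,0,-0.4],[0,0,0,0,0,0,-0.4],[0,0,0,0,0,0,-0.4]]]'

```text
clock: 27.4
position: [402.7, 236.6, 290.5]
ee_rot: [0.777, -0.629, -0.0, -0.0]
contact_force: [0.6, 0.6, 1.2]
gripper_width: 59.9
```

Run:
```python
from h import *
lip()
d=snap('top','t20');d=snap('scene','s20')
cv2.imwrite('pics/s20z.png',cv2.resize(d['color'][140:310,230:470,::-1],None,fx=3,fy=3,interpolation=2))
```

```text
t 27.4 pos [402.7 236.6 290.5] lip [385.7 316.3 219.5] box [-74.1 395.  219.5] tilt 0.0 F [0.6 0.6 1.2] 59.9
[ 0.88  0.07 -0.26 -0.   -1.24 -0.67]
```

View pics/s20z.png

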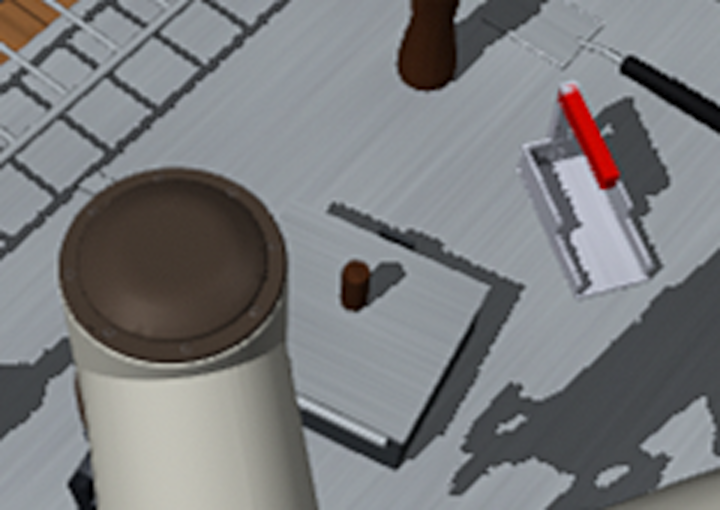

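View pics/t20.png

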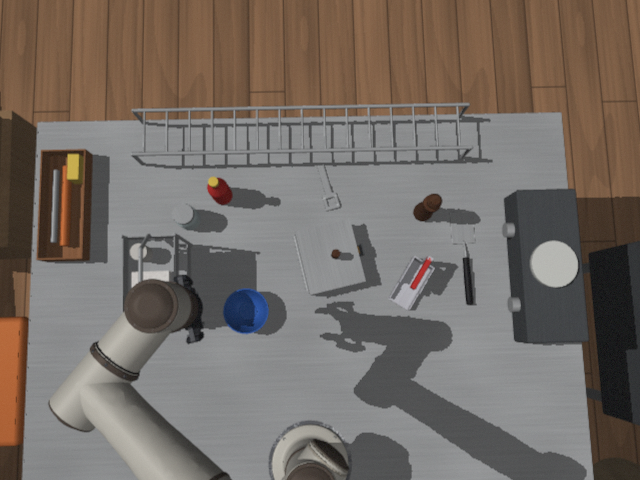

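```bash
python3 -c "
from bench import job_done
print(job_done())"
```

```text
the job is handed in; nothing more can be done
None
```

The job is handed in at about 27 s of the 72 s, and every step looked right in my last checks; the hand-in itself gave no verdict.

- **Pouring:** I tipped the scoop to 38° with its lip about 21 mm above the rim. All four chunks were seen lying in the box before I shut the lid.
- **Scoop:** It is empty and back upright where it started. It was set down at the same tool height as at pick-up.
- **Lid pressed home:** I pushed the lid shut and pressed its free edge. It gave past the catch at about 60 mm, came home at about 53 mm, and I then held it there with about 20 N.
- **Tug on the knob:** It rose 2.4 mm (about 0.027 rad, worked out from the tool position) at up to 9.4 N upwards. That is more than the 3 to 7 N given for taking up the play, but below the 15 N that opens it. The catch held, so I did not press again.
- **End state:** The last pictures show the lid flat and the scoop upright. The other things look where they were, apart from the caddy, which the arm partly hid; I did not measure any shift. The arm was clear of everything.

No check failed. The lid angle and the chunks under the shut lid could not be measured directly at the end.

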